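Scan the drive unit, then hold its gearbox cover over the screw holes

ROBOT

A 6-joint arm with a two-finger parallel gripper is mounted at the origin on the work surface. World frame = base frame: x ahead of the robot, y to its left, z up, the work surface at z = 0. Lengths are in m, angles in rad, forces in N, time in s.
With the tool pointing down it reaches from about 0.35 to 0.85 m from the base axis. Payload 8.1 kg.
Tool frame: the origin (TCP) lies on the centre line of the jaws, within the pads' length; the fingertips stand 11 mm ahead of it and the grasp point (between the pads) lies 8 mm behind it (arm.tcp_to_tips is the distance from the TCP to the fingertips, in m); z points along the fingers, y is the direction in which the jaws open and shut (so a half turn about z gives the same grasp; the last joint's range is limited). The gripper opens to 93 mm and grips with 3 to 60 N. Pads are 15 mm wide; open, the fingers measure 128 mm over their backs; the gripper's body (75 mm by 188 mm) begins 65 mm behind the grasp point.
Start: joints at [-1.358, 0.13, 1.488, -0, 1.523, -0.085], TCP at [0.176, -0.574, 0.23] pointing down, gripper open.
Joint ranges: [-2.96, 2.96], [-0.89, 2.26], [0.02, 2.5], [-1.34, 4.48], [0, 2.73], [-2.66, 2.66]. Speed limits (rad/s): [2.39, 2.39, 2.79, 3.14, 3.14, 3.14].

INTERFACE

Orientations are given as a unit quaternion [w, x, y, z].
In Python, from rig import arm gives the robot as it stands.
- The arm moves only by the tool move_arm, never from a script. Its argument "plan" is a list that holds one entry, the list of rows, each a list of 5 numbers: the shift along the tool's x, y, z in mm, then the turn about the tool's z in rad, then the closure, from 0 (fully open) to 1 (shut). A call has 1 to 10 rows; each row shifts and turns the commanded pose from where the row before left it, along the tool's axes as they then stand; what a row does not reach is not made up. A row lasts 1/12 s, in which the tool goes at most 41.7 mm and 7.16 degrees, less where a joint would pass 70% of its speed; a pose out of reach is approached as far as the arm can. A call is refused whole if a number of a shift passes 41.7 or a number of a turn 0.125, either way. A call with a gripper value outside its range is refused whole. The fingers move at their own pace and stop on an object; "force" is the grip in N (left out, the last holds). Time passes only in rows, so rows that do not move let the fingers close. It gives the time, the measured TCP pose, the force and the opening at its end, in the units of the state.
- arm.observe(): the state, without advancing time (a new reading comes with each control period).
- arm.grab_frame(name): name is "scene" or "top" or "wrist"; returns a dict with "img" (400x640x3 uint8, blue, green, red), "intrinsics" (3x3 intrinsics, pixels), "position" and "attitude" of the camera in the world. Camera axes: x right, y down, z forward; pixel columns grow to the right and rows downward; lengths in m; the calibration is good to about 2 mm. The wrist camera is an equidistant fisheye: a pixel r from the principal point sees the ray r / f radians off the axis. A picture is of the moment at which its call begins. There is no depth.
- arm.finish_job(): hands the job in, once; it reports no verdict.
Trained networks look in a picture, given as the dict that the camera call returned (one of the last four; its "shot" number tells which), for a name from the list of things; names that differ only in an ending like _2 or _b are one class to them, and where a whole thing is asked for, a point or a joint stands for the part that bears it (a point fixed in the world has none). Each returns a list of dicts, best first, with "score" (0 to 1); they miss things now and then, are a little off and sometimes report something else, mostly with a low value. They report only what shows in the picture. A call takes as long as a camera call. They do not tell look-alikes from the thing itself.
- arm.search_frame(picture, label): "uv" ([column, row] in pixels, amid what is visible of it).
- arm.regions_of(picture, label): "region" (400x640 bool, what is visible of it) and "uv" ([column, row] in pixels, amid what is visible of it).
- arm.landmark_of(picture, label): "uv" ([column, row] in pixels: a listed point, or the origin of a listed thing).
The state is a dict: "time_s": time; "qpos": joint angles; "joint_velocities": joint speeds; "effort": joint torques, N m; "eef_pos": TCP position; "ee_rot": TCP orientation; "ft_force": force on the tool from outside, world axes, zero at the start; "moment": the same for the moment, N m; "width": opening from 0.0 (shut) to 1.0 (fully open).
Only numpy, scipy, OpenCV 4.12 (cv2) and the standard library are available. Lean on these libraries where they do the work, as an engineer would, in place of code of your own. Each camera call takes 0.05 s, during which the arm holds its last target.

TASK

Log the drive unit: pick up the hand scanner, aim it at the barcode label on the motor's sloped terminal box from about 10 cm, hold it still there for a good second, then stand it back in the middle of its round pad and let go. Then lift the gearbox cover plate by its grip bar and hold it level and still about 2 cm above the open housing, never bumping the drive unit, turned so that each of the three threaded holes shows wholly inside its own cover hole when seen from straight above. Finish while still holding the cover hovering there, ready for its screws, and leave everything else on the bench where it is.

Things in the scene. Friction and masses are not known exactly. Their poses are not given: they have to be found in the camera images.
- drive: Fixed drive unit. Grey open-topped gearbox housing, aluminium rim 140 (x) x 100 (y) mm, rim top 90 mm up, opening 70 x 62. Motor 84 mm across on its +y side, lying along y, with a grey terminal box on it (y 74 to 136, up to 172 high). Base plate 10 thick: x -75 to 75, y -60 to 170. Shaft stub to y -76 at height 45. Origin: housing centre at bench height, z up. Three 6 mm threaded holes in the rim.
- label: Barcode label, white with black bars, 36 mm (its x) by 50 mm (its y), on the sloped face of the terminal box. Origin: its centre, at (0, 105, 152) mm in the drive unit's frame. Its z is the outward normal: half up, half to the drive unit's -x (45 degrees); its y is the drive unit's y.
- thread0 (a point): mouth of threaded hole 0 in the rim, at (-52, +32, 90) mm in the drive unit's frame
- thread1 (a point): mouth of threaded hole 1, at (-52, -32, 90) mm in the drive unit's frame
- thread2 (a point): mouth of threaded hole 2, at (+52, 0, 90) mm in the drive unit's frame (single hole, middle of the other short side)
- cover: Loose gearbox cover: aluminium plate 140 (x) x 100 (y) x 6 mm lying flat on the bench, 0.25 to 0.5 kg, with three 14 mm holes and in its middle an upright steel grip bar 56 mm long (x), 12 mm thick (y), from 6 to 41 mm above the underside. Origin: centre of the underside, z up. Fits one way round: two holes at one short side, one in the middle of the other.
- hole0 (a point): centre of cover hole 0 at the underside, (-52, +32, 0) mm in the cover's frame; belongs over thread0
- hole1 (a point): centre of cover hole 1 at the underside, (-52, -32, 0) mm; belongs over thread1
- hole2 (a point): centre of cover hole 2 at the underside, (+52, 0, 0) mm; belongs over thread2
- scanner: Hand scanner, standing loose on its pad, 0.2 to 0.35 kg: round foot 66 mm across, 10 high; round neck 30 thick; grey box head 90 mm long (x -43 to 47), 40 wide (y), from 78 to 112 mm above the foot's underside. It looks level along its +x through a window in the head's front. Origin: centre of the foot's underside, below the head's middle; z up.
- window (a point): centre of the scanner's window, at (48, 0, 95) mm in the scanner's frame; the line of sight runs from here along the scanner's +x, and reads from 40 to 160 mm away
- pad: The scanner's round black charging pad, fixed, 110 mm across, 8 mm high. Origin: centre of its underside, so the scanner's foot stands at 8 mm above it.
- bearing: a plain steel ring, 52 mm across, 16 mm high, lying flat; bystander
- screw_tray: a small open grey tray with a few screws, 90 x 70 x 25 mm; bystander
- spray_can: a white can, 54 mm across, 170 mm tall, standing; bystander
- wrench: a steel open-end wrench lying flat on the far left; bystander
- jar: a clear jar with a lid, 68 mm across, 85 mm tall; bystander
- flange: a dark steel square flange, 85 x 85 x 10 mm, with a central bore and four small holes, lying flat; a bystander, not the cover
- screwdriver: a screwdriver lying flat; bystander
Mind the look-alikes: they are no part of the job. Several things look just like the cover: the one meant starts farthest from the robot's base. What is shaped like the scanner but yellow is not meant.

How it is judged:
By the outcome, as a careful person would: the job done as asked, in the order asked, and still so for the second after the job is handed in, while the arm keeps its last pose, push and grip.
It also fails if it takes over 66 s, if anything falls off the work surface, if the arm or the gripper's body presses on something with over 40 N, if the wrist force passes 120 N, or if a joint passes its speed limit or range.

## Working session

There is one attempt and no reset: what is moved stays moved. The work goes in short steps, Python scripts to look and compute and a tool call to move; the robot and the scene stay as the last step left them, time stands still between calls to the robot, and variables do not carry over. Pictures are saved under pics/ and viewed, and the job is handed in when it is done.

Besides the shell and the picture viewer there is one more tool, called after "Request:" by a JSON object that holds its "api" and its "payload". move_arm: Moves the arm, as the interface text tells. Its arguments: {"type":"object","properties":{"plan":{"type":"array","items":{"type":"array","items":{"type":"array","items":{"type":"number"}}}},"force":{"type":"number"}},"required":["plan"]}

```bash
ls; mkdir -p pics
python3 - <<'E'
from rig import arm
import cv2
print(arm.observe(), arm.tcp_to_tips)
for n in ["scene","top","wrist"]:
    f=arm.grab_frame(n); cv2.imwrite(f"pics/{n}0.png",f["img"]); print(n,f["intrinsics"],f["position"],f["attitude"],f["shot"])
E
```

```text
pics
{'time_s': 0.0, 'qpos': array([-1.35839680e+00,  1.31148290e-01,  1.48926942e+00, -1.25188612e-05,
        1.52302954e+00, -8.54251473e-02]), 'joint_velocities': array([-1.14563685e-03, -2.49278155e-04,  5.37986311e-04,  3.48633184e-04,
       -5.37228726e-05,  3.07050843e-06]), 'effort': array([-6.23321375e-04, -5.59824729e+01, -4.91771650e+01,  7.69759971e-02,
        3.47435684e-02, -1.93890037e-04]), 'eef_pos': array([ 0.17594931, -0.57303815,  0.22860056]), 'ee_rot': array([-9.25031885e-04,  9.88932561e-01,  1.48362833e-01, -6.50713378e-05]), 'ft_force': array([0.2226984 , 0.16942415, 0.25530962]), 'moment': array([ 0.02996338, -0.01686379,  0.06211611]), 'width': 1.001823045206938} 0.011
scene [[390.17739631   0.         321.76185021]
 [  0.         390.17739631 204.07687849]
 [  0.           0.           1.        ]] [1.04685585 0.74087778 1.09668523] [-0.11357685  0.27876041  0.88605564 -0.3525597 ] 1
top [[485.33310062   0.         316.47218902]
 [  0.         485.33310062 199.00499367]
 [  0.           0.           1.        ]] [ 2.43766118e-01 -1.11666958e-05  1.65959971e+00] [ 0.05909872 -0.70241111  0.70601331 -0.06834609] 2
wrist [[309.70691629   0.         316.19094398]
 [  0.         309.70691629 197.09557914]
 [  0.           0.           1.        ]] [ 0.25249831 -0.54967144  0.38338198] [ 0.116617    0.79572103 -0.58795943 -0.08678837] 3
```

View pics/scene0.png

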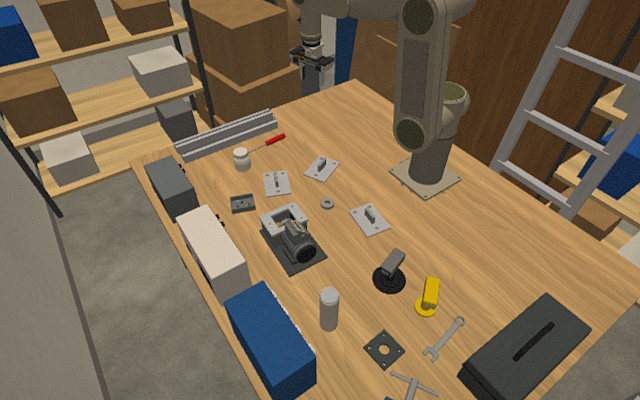

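View pics/top0.png

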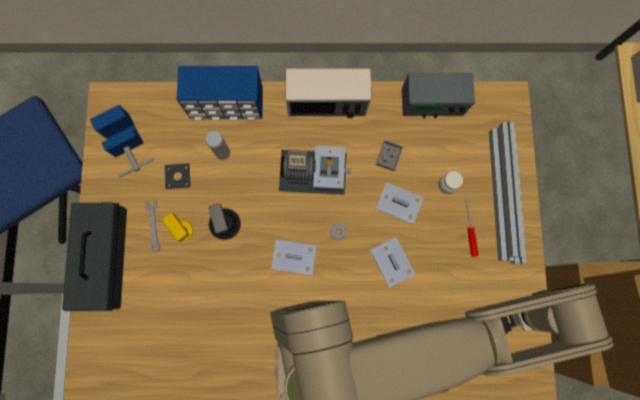

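View pics/wrist0.png

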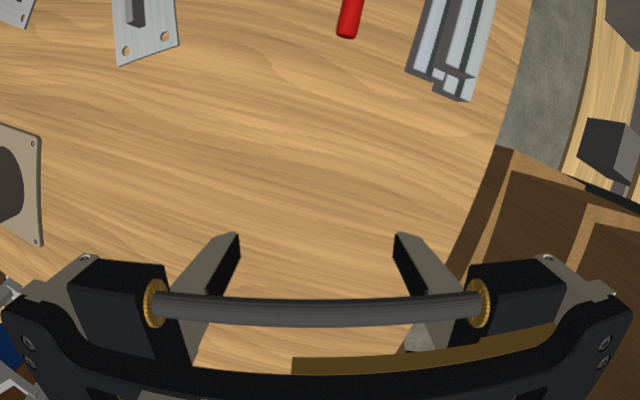

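```bash
cat > h.py <<'E'
import numpy as np, cv2
from scipy.spatial.transform import Rotation as R
def rot(q): return R.from_quat([q[1],q[2],q[3],q[0]])
def meta(f): return dict(K=np.array(f["intrinsics"]),p=np.array(f["position"]),q=np.array(f["attitude"]))
def ray(f,uv,fish=False):
    K=np.array(f["intrinsics"]); x=(uv[0]-K[0,2])/K[0,0]; y=(uv[1]-K[1,2])/K[1,1]
    if fish:
        r=np.hypot(x,y); s=np.sin(r)/r if r>1e-9 else 1; d=np.array([x*s,y*s,np.cos(r)])
    else: d=np.array([x,y,1.])
    d=rot(f["attitude"]).apply(d); return d/np.linalg.norm(d)
def onz(f,uv,z,fish=False):
    d=ray(f,uv,fish); p=np.array(f["position"]); return p+d*(z-p[2])/d[2]
def proj(f,P,fish=False):
    K=np.array(f["intrinsics"]); c=rot(f["attitude"]).inv().apply(np.atleast_2d(P)-np.array(f["position"]))
    if fish:
        rr=np.hypot(c[:,0],c[:,1]); th=np.arctan2(rr,c[:,2]); k=th/np.maximum(rr,1e-9); n=np.c_[c[:,0]*k,c[:,1]*k]
    else: n=c[:,:2]/c[:,2:]
    return n*K[0,0]+K[:2,2]
E
python3 - <<'E'
from rig import arm
from h import *
Z=dict(drive=0,label=.152,thread0=.09,thread1=.09,thread2=.09,cover=0,hole0=0,hole1=0,hole2=0,scanner=.008,window=.103,pad=.0,jar=0,bearing=0,screw_tray=0,spray_can=0)
for n in ["top","scene"]:
    f=arm.grab_frame(n)
    print(n, onz(f,f["intrinsics"][:2,2],0))
    for l,z in Z.items():
        for d in arm.landmark_of(f,l):
            print(l,round(d["score"],2),np.round(d["uv"],1),np.round(onz(f,d["uv"],z),3))
    cv2.imwrite(f"pics/{n}crop.png",cv2.resize(f["img"][100:300,140:480] if n=="top" else f["img"][130:370,180:500],None,fx=2.3,fy=2.3,interpolation=cv2.INTER_CUBIC))
E
```

```text
top [ 0.54654668 -0.02275948  0.        ]
drive 0.79 [331.5 174.6] [ 0.633 -0.076  0.   ]
drive 0.72 [220.9 221.5] [0.469 0.306 0.   ]
label 0.55 [297.6 158.3] [0.652 0.039 0.152]
label 0.16 [329.5 173. ] [ 0.603 -0.063  0.152]
thread0 0.64 [335.7 183.3] [ 0.583 -0.085  0.09 ]
thread1 0.64 [335.7 183.3] [ 0.583 -0.085  0.09 ]
thread2 0.64 [335.7 183.3] [ 0.583 -0.085  0.09 ]
cover 0.9 [398.9 202.5] [ 0.533 -0.309  0.   ]
cover 0.67 [292.2 256.4] [0.348 0.061 0.   ]
cover 0.56 [393.2 261.7] [ 0.329 -0.283  0.   ]
hole0 0.98 [279.7 256.2] [0.349 0.104 0.   ]
hole0 0.89 [408.4 272. ] [ 0.294 -0.333  0.   ]
hole0 0.78 [308. 269.] [0.306 0.007 0.   ]
hole0 0.74 [390.5 285. ] [ 0.251 -0.271  0.   ]
hole0 0.72 [381.3 245.7] [ 0.383 -0.244  0.   ]
hole0 0.67 [382.8 199.9] [ 0.542 -0.254  0.   ]
hole0 0.66 [415.8 199.3] [ 0.544 -0.369  0.   ]
hole0 0.64 [410.4 214.9] [ 0.489 -0.348  0.   ]
hole0 0.59 [309.2 251.4] [0.365 0.003 0.   ]
hole1 0.98 [279.7 256.2] [0.349 0.104 0.   ]
hole1 0.89 [408.4 272. ] [ 0.294 -0.333  0.   ]
hole1 0.78 [308. 269.] [0.306 0.007 0.   ]
hole1 0.74 [390.5 285. ] 
[... 2789 characters left out ...]
275.  193.3] [ 0.564 -0.262  0.   ]
hole2 0.58 [334.9 163.8] [ 0.262 -0.271  0.   ]
hole2 0.57 [324.  159.2] [ 0.283 -0.322  0.   ]
scanner 0.84 [388.3 278. ] [0.462 0.294 0.008]
scanner 0.78 [424.  309.2] [0.447 0.441 0.008]
window 0.69 [428.5 307.1] [0.485 0.47  0.103]
window 0.55 [384.8 270.3] [0.504 0.307 0.103]
pad 0.68 [392.4 281.7] [0.457 0.309 0.   ]
jar 0.86 [243.4 166.6] [ 0.593 -0.478  0.   ]
jar 0.35 [282.9 235. ] [ 0.649 -0.062  0.   ]
jar 0.18 [387.1 278.3] [0.462 0.29  0.   ]
bearing 0.53 [327.6 203.7] [ 0.426 -0.096  0.   ]
screw_tray 0.66 [299.5 218.6] [ 0.557 -0.094  0.   ]
screw_tray 0.59 [241.9 206.4] [ 0.705 -0.273  0.   ]
spray_can 0.62 [329.3 324.6] [0.713 0.313 0.   ]
```

View pics/topcrop.png

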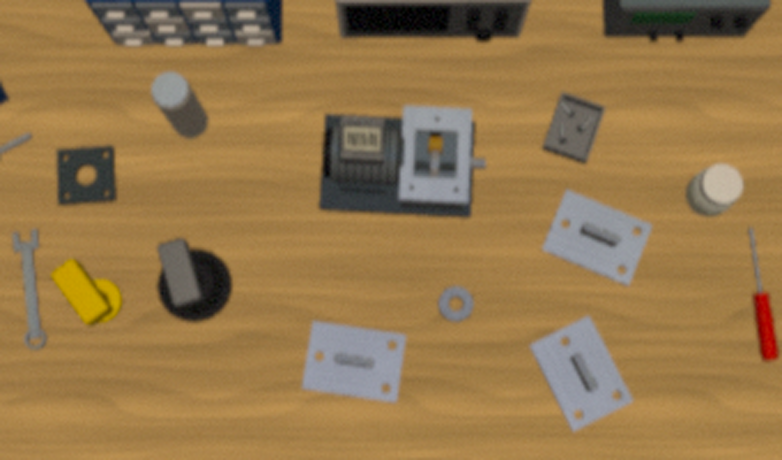

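View pics/scenecrop.png

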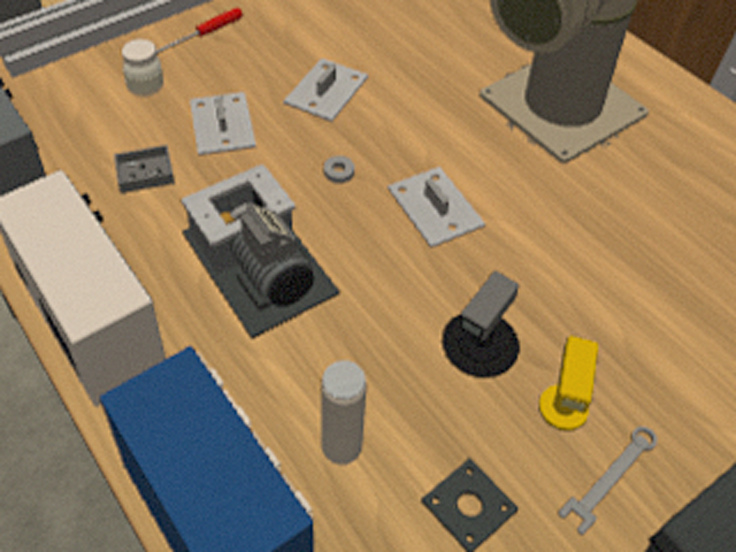

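```bash
cat >> h.py <<'E'
def psi_of(q):
    M=rot(q).as_matrix(); return np.arctan2(M[1,0],M[0,0])
def delta(s,target,psi=None,step=40):
    """world target -> tool-frame mm (with current orientation), turn"""
    M=rot(s["ee_rot"]).as_matrix(); d=M.T@(np.array(target)-s["eef_pos"])*1000
    n=int(np.ceil(np.linalg.norm(d)/step)); p=psi_of(s["ee_rot"])
    print("tool d",np.round(d,1),"n",n,"per row",np.round(d/max(n,1),2),"psi",round(p,4),"tilt",np.round(M[:,2],4))
    if psi is not None:
        t=-(psi-p); t=(t+np.pi)%(2*np.pi)-np.pi; print("turn about tool z",round(t,4),"rows",int(np.ceil(abs(t)/.12)), "after-turn d",np.round(R.from_euler('z',-t).apply(d),1))
E
python3 - <<'E'
from rig import arm
from h import *
s=arm.observe(); f=arm.grab_frame("wrist")
M=rot(s["ee_rot"]).as_matrix()
print("cam offset in tool",M.T@(np.array(f["position"])-s["eef_pos"]), "cam axes in tool\n",np.round(M.T@rot(f["attitude"]).as_matrix(),3))
delta(s,[.43,-.2,.36])
E
```

```text
cam offset in tool [ 0.08007862 -0.00021417 -0.15463467] cam axes in tool
 [[ 0.    -0.958 -0.288]
 [ 1.    -0.     0.001]
 [-0.001 -0.288  0.958]]
tool d [ 352.4 -282.7 -130.3] n 12 per row [ 29.36 -23.56 -10.86] psi 0.2978 tilt [ 0. -0. -1.]
```

Request:
{"api": "move_arm", "payload": {"plan": [[[15, -12, -11, 0, 0], [29, -23, -12, 0, 0], [30, -24, -12, 0, 0], [30, -24, -12, 0, 0], [30, -24, -12, 0, 0], [30, -24, -12, 0, 0], [30, -24, -12, 0, 0], [30, -24, -12, 0, 0], [30, -24, -12, 0, 0], [30, -24, -12, 0, 0]]]}}

```text
time_s: 2.73
eef_pos: [0.3816, -0.2716, 0.3495]
ee_rot: [0.0, 0.989, 0.148, 0.0]
ft_force: [-0.2, -0.5, -0.6]
width: 1.0
```

Request:
{"api": "move_arm", "payload": {"plan": [[[30, -24, -5, 0, 0], [25, -20, 0, 0, 0], [13, -10, 0, 0, 0], [0, 0, 0, 0, 0], [0, 0, 0, 0, 0]]]}}

```text
time_s: 3.15
eef_pos: [0.4304, -0.2011, 0.3537]
ee_rot: [0.0, 0.989, 0.15, -0.0]
ft_force: [0.4, -1.2, -1.3]
width: 0.996
```

```bash
cat > look.py <<'E'
import sys
from rig import arm
from h import *
tag=sys.argv[1]
Z=dict(drive=0,label=.152,thread0=.09,cover=0,hole0=.006,scanner=.008,window=.103,pad=.0)
f=arm.grab_frame("wrist"); cv2.imwrite(f"pics/{tag}.png",f["img"])
import pickle; pickle.dump(f,open(f"{tag}.pkl","wb"))
s=arm.observe(); print(s["time_s"],s["eef_pos"],psi_of(s["ee_rot"]))
for l in (sys.argv[2:] or Z):
    for d in arm.landmark_of(f,l):
        if d["score"]>.3: print(l,round(d["score"],2),np.round(d["uv"],1),np.round(onz(f,d["uv"],Z[l],True),4))
E
python3 look.py w1
```

```text
3.2 [ 0.42997425 -0.20179576  0.35360481] 0.29869807804143483
drive 0.8 [274.6  15.4] [ 0.636  -0.0668  0.    ]
thread0 0.58 [229.3  23.6] [ 0.5878 -0.0285  0.09  ]
thread0 0.56 [272.3  34.2] [ 0.5862 -0.0917  0.09  ]
cover 0.75 [376.7  95.1] [ 0.5563 -0.2658  0.    ]
cover 0.7 [396.  118.5] [ 0.5303 -0.3091  0.    ]
cover 0.69 [337.7 219.9] [ 0.3321 -0.2714  0.    ]
cover 0.69 [162.8 158.8] [0.3481 0.0631 0.    ]
hole0 0.97 [327.  249.9] [ 0.2734 -0.2704  0.006 ]
hole0 0.95 [142.8 151.4] [0.3524 0.1049 0.006 ]
hole0 0.87 [338.  194.4] [ 0.3781 -0.2561  0.006 ]
hole0 0.86 [373.3 100.2] [ 0.5459 -0.262   0.006 ]
hole0 0.78 [363.8 248.9] [ 0.2944 -0.334   0.006 ]
hole0 0.74 [184.3 187.6] [0.31  0.008 0.006]
hole0 0.64 [406.6 145.7] [ 0.4932 -0.3403  0.006 ]
hole0 0.61 [194.8 156.7] [ 0.3703 -0.0008  0.006 ]
hole0 0.57 [433.1 122.6] [ 0.5463 -0.3718  0.006 ]
scanner 0.62 [40.8 81.9] [0.4356 0.4222 0.008 ]
scanner 0.56 [81.1 73.2] [0.4691 0.2919 0.008 ]
scanner 0.31 [82.5 80.6] [0.4552 0.2836 0.008 ]
window 0.56 [45.4 48.3] [0.509 0.314 0.103]
window 0.56 [ 6.6 61.9] [0.4752 0.4453 0.103 ]
pad 0.7 [82.5 75.5] [0.4644 0.2939 0.    ]
```

View pics/w1.png

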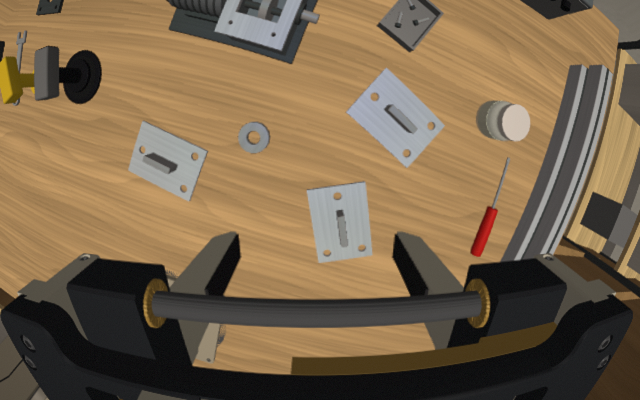

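Run:
```python
from rig import arm
from h import *
s=arm.observe()
delta(s,[.59,.0,.36])
```

```text
tool d [ 212.3 -146.6   -6.4] n 7 per row [ 30.33 -20.94  -0.92] psi 0.2967 tilt [-1.e-04  0.e+00 -1.e+00]
```

Request:
{"api": "move_arm", "payload": {"plan": [[[15, -10, -1, 0, 0], [30, -20, -1, 0, 0], [32, -22, -1, 0, 0], [32, -22, -1, 0, 0], [32, -22, -1, 0, 0], [32, -22, 0, 0, 0], [25, -18, 0, 0, 0], [14, -10, 0, 0, 0], [0, 0, 0, 0, 0], [0, 0, 0, 0, 0]]]}}

```text
time_s: 4.43
eef_pos: [0.5901, 0.0005, 0.358]
ee_rot: [-0.0, 0.989, 0.149, -0.001]
ft_force: [0.6, 0.3, -0.7]
width: 0.995
```

```bash
python3 look.py w2 drive label thread0 cover hole0
python3 - <<'E'
from rig import arm
from h import *
s=arm.observe()
delta(s,[.44,.275,.30],.2)
E
```

```text
4.4833 [ 5.89751293e-01 -2.95708803e-04  3.58379389e-01] 0.2980605555429398
drive 0.97 [360.1 136.2] [ 0.6415 -0.0601  0.    ]
label 0.76 [294.1 119.4] [0.6448 0.0441 0.152 ]
label 0.31 [381.  109.3] [ 0.6871 -0.0486  0.152 ]
thread0 0.81 [335.3 171.4] [ 0.5885 -0.0279  0.09  ]
thread0 0.68 [384.1 110.1] [ 0.691  -0.0656  0.09  ]
thread0 0.57 [379.6 184.8] [ 0.5891 -0.0946  0.09  ]
thread0 0.56 [488.  233.3] [ 0.5691 -0.3058  0.09  ]
thread0 0.56 [143.8 178.2] [0.4949 0.2531 0.09  ]
cover 0.89 [402.  310.2] [ 0.334  -0.2683  0.    ]
cover 0.83 [456.3 230.1] [ 0.5351 -0.2999  0.    ]
cover 0.81 [249.  265.1] [0.3508 0.0614 0.    ]
hole0 0.92 [225.9 256.8] [0.3572 0.1078 0.006 ]
hole0 0.86 [418.1 329.3] [ 0.2952 -0.3266  0.006 ]
hole0 0.86 [404.8 293.6] [ 0.3788 -0.2522  0.006 ]
hole0 0.76 [281.2 266.5] [0.3714 0.0016 0.006 ]
hole0 0.69 [486.4 232.5] [ 0.5502 -0.3666  0.006 ]
hole0 0.67 [265.5 290.5] [0.3081 0.0176 0.006 ]
hole0 0.64 [392.4 333. ] [ 0.2733 -0.2717  0.006 ]
hole0 0.63 [465.2 256.2] [ 0.4904 -0.3433  0.006 ]
tool d [ -62.6 -307.6   58.9] n 8 per row [ -7.82 -38.46   7.37] psi 0.2963 tilt [ 6.e-04 -2.e-04 -1.e+00]
turn about tool z 0.0963 rows 1 after-turn d [ -91.8 -300.2   58.9]
```

View pics/w2.png

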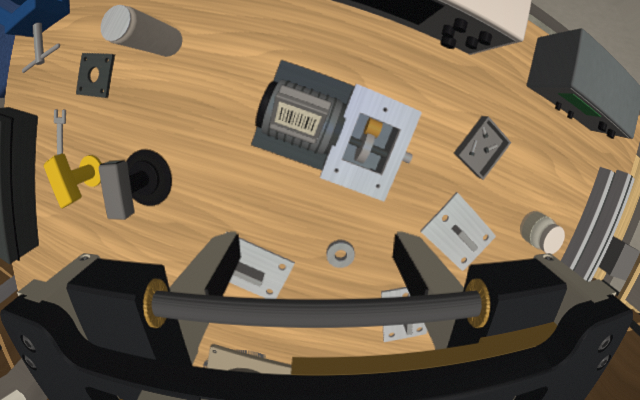

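Request:
{"api": "move_arm", "payload": {"plan": [[[-4, -19, 5, 0, 0], [-8, -37, 8, 0, 0], [-8, -39, 8, 0, 0], [-8, -39, 8, 0, 0], [-8, -39, 8, 0, 0], [-8, -39, 8, 0, 0], [-8, -38, 8, 0, 0], [-8, -38, 6, 0, 0], [-3, -19, 0, 0.1, 0], [0, 0, 0, 0, 0]]]}}

```text
time_s: 5.57
eef_pos: [0.4375, 0.2777, 0.2995]
ee_rot: [-0.001, 0.995, 0.097, -0.0]
ft_force: [0.6, -0.2, 0.2]
width: 0.998
```

```bash
python3 look.py w3 scanner window pad
```

```text
5.6167 [0.43867884 0.27609938 0.29978393] 0.20006992157907758
scanner 0.9 [306.8 142.1] [0.463  0.2968 0.008 ]
scanner 0.77 [212.7 140.7] [0.4407 0.4364 0.008 ]
scanner 0.52 [574.2 130.4] [ 0.6054 -0.18    0.008 ]
window 0.81 [297.  111.2] [0.5068 0.3135 0.103 ]
window 0.8 [175.5 120.1] [0.4745 0.4578 0.103 ]
pad 0.55 [612.8 183.2] [ 0.5419 -0.3751  0.    ]
```

View pics/w3.png

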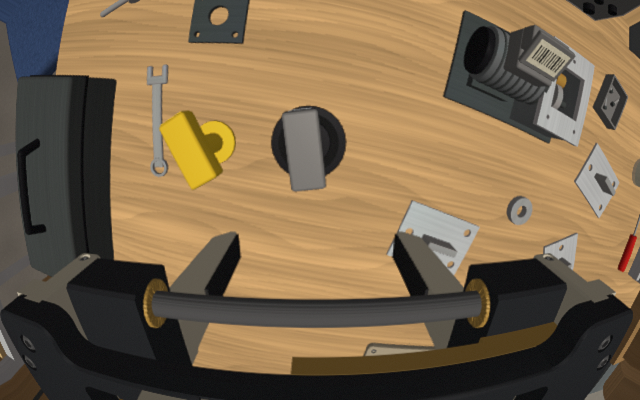

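Run:
```python
from rig import arm
from h import *
import pickle
f=pickle.load(open("w3.pkl","rb")); img=f["img"]
c=img[90:210,250:370]; cv2.imwrite("pics/w3c.png",cv2.resize(c,None,fx=5,fy=5,interpolation=cv2.INTER_CUBIC))
hsv=cv2.cvtColor(img,cv2.COLOR_BGR2HSV); g=cv2.cvtColor(img,cv2.COLOR_BGR2GRAY)
print(g[140,295:340:3],hsv[140,295:340:3,1], g[110:200:5,307], g[140,275:295:2])
```

```text
[126 126 127 129 128 129 130 131 105  43  43  42  26  27  27] [20 18 20 19 19 17 17 21 17  6  6 12 20  9  0] [ 86 135 133 131 132 130 128 129 127 126 124 124 123 122 122 120 119 160] [ 38  36  28  28  27  89 120 125 125 126]
```

View pics/w3c.png

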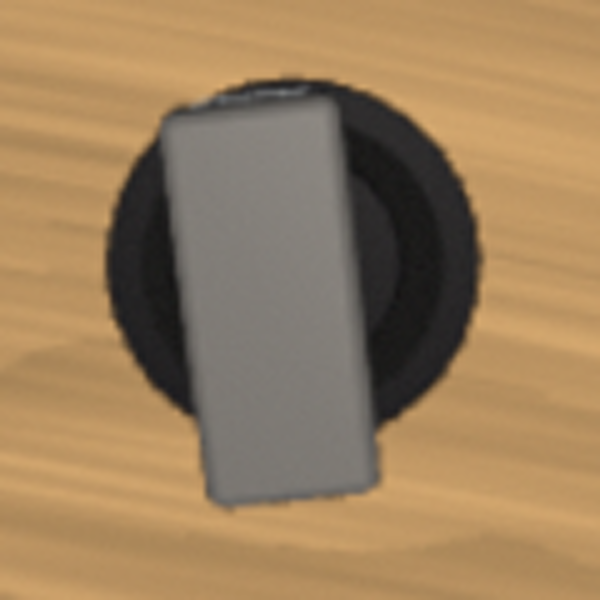

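```bash
cat > meas_sc.py <<'E'
import sys,pickle
from h import *
def run(tag,box,zt=.120,zp=.008):
    f=pickle.load(open(tag+".pkl","rb")); img=f["img"]
    x0,y0,x1,y1=box
    hsv=cv2.cvtColor(img,cv2.COLOR_BGR2HSV); g=cv2.cvtColor(img,cv2.COLOR_BGR2GRAY)
    roi=np.zeros(g.shape,np.uint8); roi[y0:y1,x0:x1]=1
    m=((g>88)&(g<165)&(hsv[...,1]<45)&(roi>0)).astype(np.uint8)
    cs,_=cv2.findContours(m,cv2.RETR_EXTERNAL,cv2.CHAIN_APPROX_NONE); c=max(cs,key=cv2.contourArea)[:,0,:]
    P=np.array([onz(f,u,zt,True)[:2] for u in c.astype(float)])*1000
    r=cv2.minAreaRect(P.astype(np.float32)); print("head rect",np.round(r[0],1),np.round(r[1],1),round(r[2],1), "edges",np.round(cv2.boxPoints(r),1).tolist())
    m2=((hsv[...,1]<75)&(roi>0)).astype(np.uint8)   # whole non-wood blob
    cs,_=cv2.findContours(m2,cv2.RETR_EXTERNAL,cv2.CHAIN_APPROX_NONE); c=max(cs,key=cv2.contourArea)[:,0,:]
    hm=cv2.dilate(m,np.ones((9,9))); c=np.array([u for u in c if not hm[u[1],u[0]]],float)
    P=np.array([onz(f,u,zp,True)[:2] for u in c])*1000
    for _ in range(3):
        A=np.c_[2*P,np.ones(len(P))]; s,*_=np.linalg.lstsq(A,(P**2).sum(1),rcond=None); rad=np.sqrt(s[2]+s[0]**2+s[1]**2)
        e=np.hypot(*(P-s[:2]).T)-rad; P=P[abs(e)<max(1.0,2*e.std())]
    print("pad centre",np.round(s[:2],1),"rad",round(rad,1),"rms",round(e.std(),2),len(P))
if __name__=="__main__": run(sys.argv[1],list(map(int,sys.argv[2:6])))
E
python3 meas_sc.py w3 262 95 355 205
```

```text
head rect [466.2 297.3] [87.1 37.7] 17.6 edges [[419.0, 302.20001220703125], [430.3999938964844, 266.20001220703125], [513.4000244140625, 292.5], [502.0, 328.5]]
pad centre [462.6 294.8] rad 52.5 rms 0.4 118
```

Run:
```python
from rig import arm
from h import *
s=arm.observe()
delta(s,[.4643,.2967,.21],.307,20)
```

```text
tool d [ 27.9 -17.5  90. ] n 5 per row [ 5.58 -3.5  18.01] psi 0.1984 tilt [ 9.e-04 -2.e-04 -1.e+00]
turn about tool z -0.1086 rows 1 after-turn d [ 29.6 -14.4  90. ]
```

Request:
{"api": "move_arm", "payload": {"plan": [[[6, -3.5, 15, 0, 0], [6, -3.5, 20, 0, 0], [6, -3.5, 20, 0, 0], [6, -3.5, 20, 0, 0], [3.9, -3.5, 15, -0.108, 0], [0, 0, 0, 0, 0], [0, 0, 0, 0, 0]]]}}

```text
time_s: 6.35
eef_pos: [0.4638, 0.2963, 0.209]
ee_rot: [0.0, 0.989, 0.151, -0.001]
ft_force: [0.8, 0.2, 1.2]
width: 1.002
```

```bash
python3 look.py w4 scanner window pad
```

```text
6.4 [0.46424926 0.29675702 0.21035005] 0.3018611542616034
scanner 0.74 [201.2 165.2] [0.4349 0.4343 0.008 ]
scanner 0.73 [313.7 174.5] [0.4634 0.2991 0.008 ]
window 0.97 [151.4 134.6] [0.4775 0.46   0.103 ]
window 0.59 [314.9 142.1] [0.5111 0.3121 0.103 ]
```

View pics/w4.png

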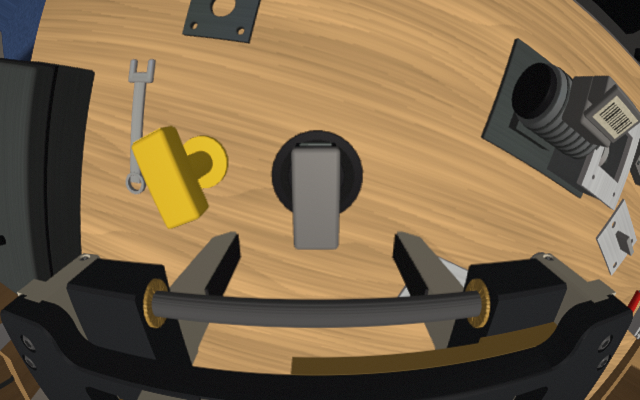

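```bash
python3 meas_sc.py w4 262 120 368 256; python3 -c "
from h import *; from rig import arm
s=arm.observe(); delta(s,[.4643,.2967,.105],.307,20)"
```

```text
head rect [466.8 297.7] [86.3 37.7] 17.3 edges [[420.0, 302.8999938964844], [431.20001220703125, 266.8999938964844], [513.5999755859375, 292.6000061035156], [502.29998779296875, 328.6000061035156]]
pad centre [462.8 295.1] rad 52.6 rms 0.36 196
tool d [ -0.8   0.8 106.5] n 6 per row [-0.13  0.14 17.75] psi 0.3036 tilt [ 0.0025  0.0012 -1.    ]
turn about tool z -0.0034 rows 1 after-turn d [ -0.8   0.8 106.5]
```

Request:
{"api": "move_arm", "payload": {"plan": [[[0, 0.5, 15, 0, 0], [0, 0.3, 25, 0, 0], [0, 0, 25, 0, 0], [0, 0, 25, 0, 0], [0, 0, 15, 0, 0], [0, 0, 8, 0, 0], [0, 0, 0, 0, 0], [0, 0, 0, 0, 0]]]}}

```text
time_s: 7.22
eef_pos: [0.4643, 0.2972, 0.0978]
ee_rot: [-0.0, 0.988, 0.152, 0.001]
ft_force: [-0.4, -0.2, 0.0]
width: 1.002
```

Request:
{"api": "move_arm", "payload": {"plan": [[[0, 0, 0, 0, 0.5], [0, 0, 0, 0, 0.7], [0, 0, 0, 0, 0.8], [0, 0, 0, 0, 0.8], [0, 0, 0, 0, 0.8], [0, 0, 0, 0, 0.8], [0, 0, 0, 0, 0.8], [0, 0, 0, 0, 0.8]]], "force": 25}}

```text
time_s: 7.88
eef_pos: [0.4638, 0.297, 0.0966]
ee_rot: [0.0, 0.988, 0.152, -0.0]
ft_force: [-0.4, 1.2, -0.8]
width: 0.473
```

```bash
python3 look.py w5 window; python3 -c "
from rig import arm; s=arm.observe(); print(s['width'],s['ft_force'],s['qpos'])"
```

```text
7.9333 [0.46376747 0.29698231 0.09658983] 0.3057878378832527
window 0.87 [ 75.4 154.3] [0.4795 0.455  0.103 ]
window 0.56 [315.2 169.5] [0.5109 0.3124 0.103 ]
0.4288715059417664 [-0.03475872 -0.42803909  0.55204585] [4.76435837e-01 1.02644163e-01 1.76788209e+00 1.33176923e-05
 1.27127686e+00 1.74144773e+00]
```

View pics/w5.png

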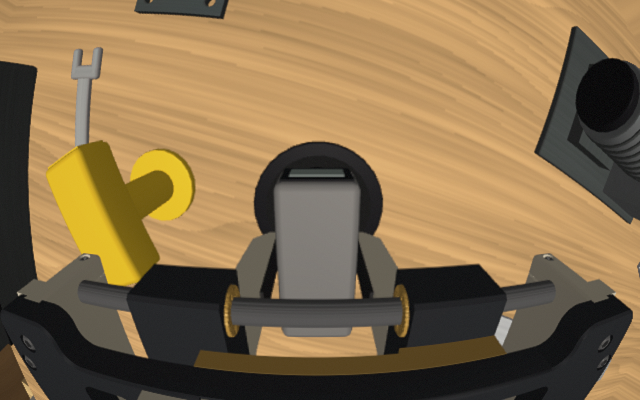

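Request:
{"api": "move_arm", "payload": {"plan": [[[0, 0, 0, 0, 0.8], [0, 0, 0, 0, 0.8], [0, 0, -4, 0, 0.8], [0, 0, -8, 0, 0.8], [0, 0, -15, 0, 0.8], [0, 0, -15, 0, 0.8], [0, 0, -12, 0, 0.8], [0, 0, -6, 0, 0.8], [0, 0, 0, 0, 0.8], [0, 0, 0, 0, 0.8]]]}}

```text
time_s: 8.82
eef_pos: [0.4639, 0.2971, 0.1568]
ee_rot: [-0.0, 0.988, 0.152, 0.0]
ft_force: [-0.6, -0.4, -3.1]
width: 0.431
```

```bash
python3 look.py w6 window; python3 -c "
from rig import arm; s=arm.observe(); print(s['width'],s['ft_force'],s['qpos'])"
```

```text
8.8667 [0.46347423 0.29682104 0.15602911] 0.3058086600107889
window 0.94 [123.7 143.8] [0.4768 0.4572 0.103 ]
window 0.67 [315.7 172.5] [0.4973 0.308  0.103 ]
0.4324402878559846 [-0.53842276 -0.54294634 -3.4377003 ] [4.76447371e-01 4.44879512e-02 1.71587756e+00 8.31882068e-06
 1.38285968e+00 1.74146104e+00]
```

View pics/w6.png

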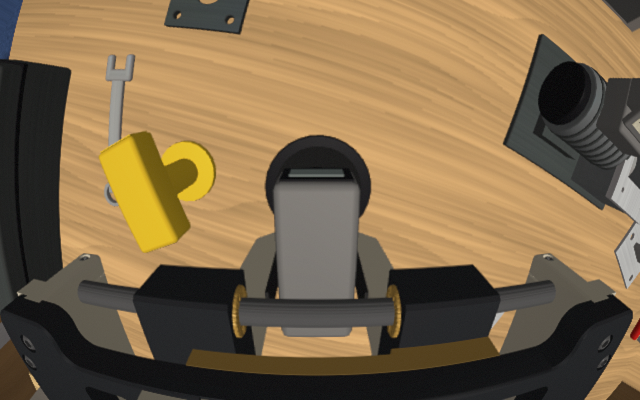

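```bash
cat >> h.py <<'E'
H=np.array([[-52,32.],[-52,-32],[52,0]])
def fit2(P):
    P=np.array(P)*1000; c=P.mean(0); m=H.mean(0); A=(H-m); B=P-c
    th=np.arctan2((A[:,0]*B[:,1]-A[:,1]*B[:,0]).sum(),(A*B).sum()); Rm=np.array([[np.cos(th),-np.sin(th)],[np.sin(th),np.cos(th)]])
    o=c-Rm@m; return o,th,np.round(P-(o+H@Rm.T),1)
def blob(f,uv,w=7,dark=True):
    """darkness-weighted centroid near uv"""
    g=cv2.cvtColor(f["img"],cv2.COLOR_BGR2GRAY).astype(float); u,v=int(round(uv[0])),int(round(uv[1]))
    c=g[v-w:v+w+1,u-w:u+w+1]; bg=np.percentile(c,75); k=np.clip(bg-c-0.25*(bg-c.min()),0,None)
    yy,xx=np.mgrid[v-w:v+w+1,u-w:u+w+1]; r=(xx-u)**2+(yy-v)**2<=w*w; k=k*r; return np.array([(k*xx).sum(),(k*yy).sum()])/k.sum()
E
python3 - <<'E'
from h import *; import pickle
f=pickle.load(open("w2.pkl","rb"))
uv=[(335.3,171.4),(379.6,184.8),(384.1,110.1)]
b=[blob(f,u,5) for u in uv]; print(b)
print(fit2([onz(f,u,.09,True)[:2] for u in uv]))
print(fit2([onz(f,u,.09,True)[:2] for u in b]))
c=f["img"][80:210,300:430]; cv2.imwrite("pics/w2c.png",cv2.resize(c,None,fx=5,fy=5,interpolation=cv2.INTER_CUBIC))
E
```

```text
[array([336.00842612, 169.84953355]), array([377.42532006, 185.54765292]), array([384.68433735, 109.24712182])]
(array([640.22046503, -63.22869636]), np.float64(-0.030163011740281753), array([[-0.7,  1.8],
       [ 1.9, -1. ],
       [-1.2, -0.8]]))
(array([640.80046858, -63.03580419]), np.float64(-0.05748282849690802), array([[ 0.2, -0.1],
       [ 0.1,  0. ],
       [-0.3,  0.1]]))
```

View pics/w2c.png

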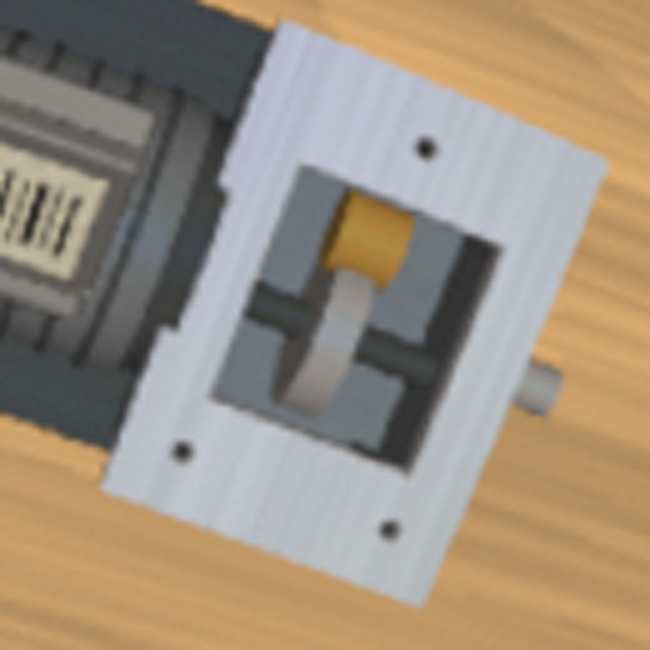

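```bash
python3 -c "
from h import *; from rig import arm
s=arm.observe(); delta(s,[.4983,.0503,.1456],-.0575,25)"
```

```text
tool d [-40.7 245.5  10.1] n 10 per row [-4.07 24.55  1.01] psi 0.3058 tilt [-1.5e-03 -7.0e-04 -1.0e+00]
turn about tool z 0.3633 rows 4 after-turn d [ 49.2 244.   10.1]
```

Request:
{"api": "move_arm", "payload": {"plan": [[[-2, 10, 0, 0, 0.8], [-4, 20, 0, 0, 0.8], [-5, 27, 0, 0, 0.8], [-5, 30, 0, 0, 0.8], [-5, 30, 0, 0, 0.8], [-5, 30, 0, 0, 0.8], [-5, 30, 0, 0, 0.8], [-4.7, 28.5, 0, 0, 0.8], [-3, 20, 0, 0, 0.8], [-2, 12, 0, 0, 0.8]]]}}

```text
time_s: 9.75
eef_pos: [0.4961, 0.0554, 0.1559]
ee_rot: [0.0, 0.988, 0.151, -0.001]
ft_force: [0.4, 0.8, -2.6]
width: 0.431
```

Request:
{"api": "move_arm", "payload": {"plan": [[[0, 6, 2, 0, 0.8], [0, 2, 2, 0.06, 0.8], [0, 0, 2, 0.1, 0.8], [0, 0, 2, 0.1, 0.8], [0, 0, 1, 0.07, 0.8], [0, 0, 1, 0.033, 0.8], [0, 0, 0, 0, 0.8], [0, 0, 0, 0, 0.8]]]}}

```text
time_s: 10.42
eef_pos: [0.4986, 0.0513, 0.1462]
ee_rot: [-0.0, 1.0, -0.028, -0.0]
ft_force: [-0.1, 0.2, -2.1]
width: 0.429
```

```bash
python3 look.py w7 window label; python3 -c "
from h import *; from rig import arm
s=arm.observe(); print(s['time_s'],s['eef_pos'],s['width'],s['ft_force']); delta(s,[.4983,.0503,.1456],-.0575,25)
f=arm.grab_frame('scene'); cv2.imwrite('pics/s7.png',cv2.resize(f['img'][130:330,220:460],None,fx=3,fy=3,interpolation=cv2.INTER_CUBIC))"
```

```text
10.4667 [0.49869944 0.05113395 0.14634493] -0.055027563377912446
10.5667 [0.49885831 0.05091892 0.14656115] 0.4300708901441691 [-0.04655948 -0.19750629 -2.34879631]
tool d [-0.5  0.6  1. ] n 1 per row [-0.52  0.65  0.96] psi -0.0558 tilt [-1.e-04  1.e-04 -1.e+00]
turn about tool z 0.0017 rows 1 after-turn d [-0.5  0.7  1. ]
```

View pics/w7.png

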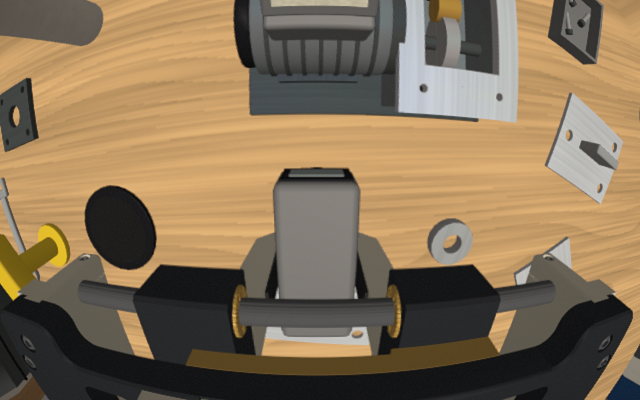

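View pics/s7.png

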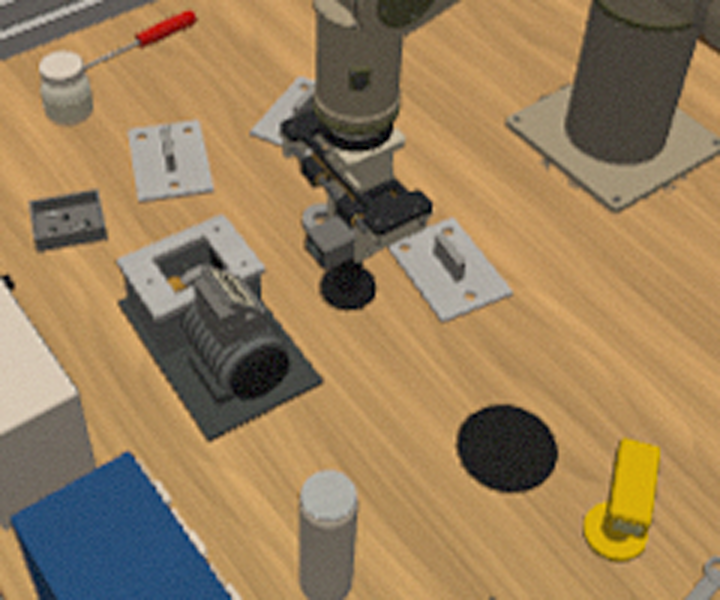

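Request:
{"api": "move_arm", "payload": {"plan": [[[-0.5, 0.6, 1, 0, 0.8], [0, 0, 0, 0, 0.8], [0, 0, 0, 0, 0.8], [0, 0, 0, 0, 0.8], [0, 0, 0, 0, 0.8], [0, 0, 0, 0, 0.8], [0, 0, 0, 0, 0.8], [0, 0, 0, 0, 0.8], [0, 0, 0, 0, 0.8], [0, 0, 0, 0, 0.8]]]}}

```text
time_s: 11.45
eef_pos: [0.4984, 0.05, 0.1456]
ee_rot: [0.0, 1.0, -0.029, -0.0]
ft_force: [-0.8, -1.2, -2.9]
width: 0.428
```

Request:
{"api": "move_arm", "payload": {"plan": [[[0, 0, 0, 0, 0.8], [0, 0, 0, 0, 0.8], [0, 0, 0, 0, 0.8], [0, 0, 0, 0, 0.8], [0, 0, 0, 0, 0.8], [0, 0, 0, 0, 0.8], [0, 0, 0, 0, 0.8], [0, 0, 0, 0, 0.8], [0, 0, 0, 0, 0.8], [0, 0, 0, 0, 0.8]]]}}

```text
time_s: 12.28
eef_pos: [0.4984, 0.05, 0.1457]
ee_rot: [0.0, 1.0, -0.029, 0.0]
ft_force: [0.1, -0.0, -2.4]
width: 0.432
```

Run:
```python
from h import *; from rig import arm; import pickle
s=arm.observe(); print(s['time_s'],s['eef_pos'],s['width'],s['ft_force'])
f=pickle.load(open("w7.pkl","rb")); img=f["img"]
g=cv2.cvtColor(img,cv2.COLOR_BGR2GRAY); hsv=cv2.cvtColor(img,cv2.COLOR_BGR2HSV)
m=((hsv[...,1]<75)).astype(np.uint8); m[:,:83]=0; m[:,159:]=0; m[:180]=0; m[272:]=0
m[262:, :]*=1
n,l,st,ce=cv2.connectedComponentsWithStats(m); k=1+np.argmax(st[1:,4]); print(st[k])
cs,_=cv2.findContours((l==k).astype(np.uint8),cv2.RETR_EXTERNAL,cv2.CHAIN_APPROX_NONE); c=max(cs,key=len)[:,0,:].astype(float)
for z in (.008,.0):
    P=np.array([onz(f,u,z,True)[:2] for u in c])*1000
    for _ in range(4):
        A=np.c_[2*P,np.ones(len(P))]; q,*_=np.linalg.lstsq(A,(P**2).sum(1),rcond=None); rad=np.sqrt(q[2]+q[0]**2+q[1]**2); e=np.hypot(*(P-q[:2]).T)-rad; P=P[abs(e)<max(1,2*e.std())]
    print(z,q[:2],rad,e.std(),len(P))
delta(s,[.463,.2955,.156],.3058,25)
```

```text
12.2833 [0.49837088 0.05002496 0.14565414] 0.43234821999523865 [ 0.06555708 -0.03651556 -2.44760957]
[  86  187   69   82 4316]
0.008 [463.5120383  291.57511193] 53.06587074170258 0.5955346242229687 201
0.0 [460.36715109 298.26335158] 54.5159276207032 0.6118079665137964 201
tool d [ -49.4 -243.   -10.3] n 10 per row [ -4.94 -24.3   -1.03] psi -0.0572 tilt [ 0. -0. -1.]
turn about tool z -0.363 rows 4 after-turn d [  40.2 -244.7  -10.3]
```

Request:
{"api": "move_arm", "payload": {"plan": [[[-5, -10, -3, 0, 0.8], [-6, -20, -3, -0.06, 0.8], [-6, -27, -2, -0.1, 0.8], [-4, -30, -2, -0.1, 0.8], [2, -30, 0, -0.07, 0.8], [6, -30, 0, -0.033, 0.8], [6, -30, 0, 0, 0.8], [6, -28, 0, 0, 0.8], [5, -18, 0, 0, 0.8], [3, -10, 0, 0, 0.8]]]}}

```text
time_s: 13.12
eef_pos: [0.4618, 0.2882, 0.1559]
ee_rot: [-0.0, 0.988, 0.153, 0.0]
ft_force: [-0.1, 0.6, -2.5]
width: 0.427
```

```bash
python3 -c "
from h import *; from rig import arm
s=arm.observe(); print(s['time_s'],s['eef_pos'],s['width'],s['ft_force']); delta(s,[.462,.2948,.14],.3058,25)"
```

```text
13.1167 [0.46176468 0.28819957 0.15588013] 0.42748912637054487 [-0.05436524  0.6494586  -2.54278557]
tool d [ 2.2 -6.2 15.9] n 1 per row [ 2.22 -6.21 15.89] psi 0.3081 tilt [-0.e+00  9.e-04 -1.e+00]
turn about tool z 0.0023 rows 1 after-turn d [ 2.2 -6.2 15.9]
```

Request:
{"api": "move_arm", "payload": {"plan": [[[1, -3, 4, 0, 0.8], [0.5, -1.5, 8, 0, 0.8], [0, 0, 8, 0, 0.8], [0, 0, 8, 0, 0.8], [0, 0, 6, 0, 0.8], [0, 0, 3, 0, 0.8], [0, 0, 0, 0, 0.8], [0, 0, 0, 0, 0.8]]]}}

```text
time_s: 13.78
eef_pos: [0.4629, 0.2897, 0.1184]
ee_rot: [0.0, 0.988, 0.152, -0.0]
ft_force: [0.8, 0.9, -2.2]
width: 0.429
```

```bash
python3 look.py w8 pad; python3 -c "
from h import *; from rig import arm
s=arm.observe(); print(s['time_s'],s['eef_pos'],s['width'],s['ft_force']); delta(s,[.462,.2948,.0976],.3058,25)"
python3 meas_sc.py w8 230 100 400 270; python3 -c "
import cv2; i=cv2.imread('pics/w8.png'); cv2.imwrite('pics/w8c.png',cv2.resize(i[110:260,220:420],None,fx=3.5,fy=3.5,interpolation=2))"
```

```text
13.8333 [0.46314714 0.28990813 0.11891279] 0.3052670438037237
13.8833 [0.46326574 0.29008725 0.11917179] 0.42624095507562754 [-0.09556921  0.48725401 -3.01494055]
tool d [ 0.2 -4.9 21.6] n 1 per row [ 0.19 -4.87 21.57] psi 0.3055 tilt [ 8.e-04  4.e-04 -1.e+00]
turn about tool z -0.0003 rows 1 after-turn d [ 0.2 -4.9 21.6]
head rect [478.3 294.6] [49.7 43.9] 17.5 edges [[448.0, 308.0], [461.20001220703125, 266.1000061035156], [508.6000061035156, 281.1000061035156], [495.3999938964844, 323.0]]
pad centre [463.1 295.2] rad 52.8 rms 0.28 228
```

View pics/w8c.png

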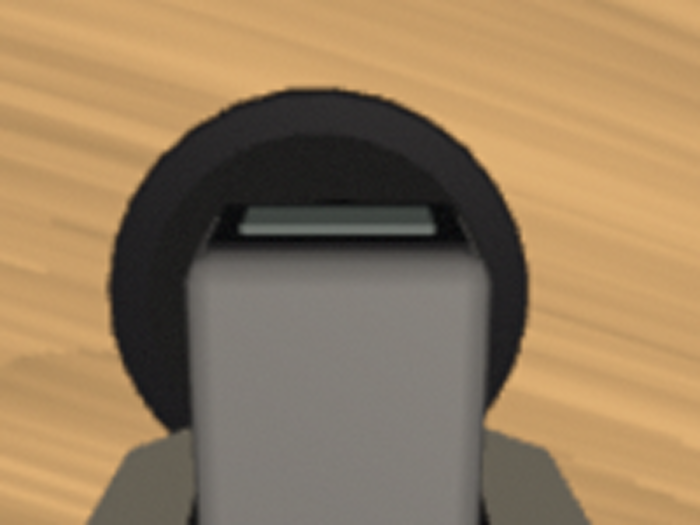

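Request:
{"api": "move_arm", "payload": {"plan": [[[0.5, -4.9, 5, 0, 0.8], [0, 0, 6, 0, 0.8], [0, 0, 5, 0, 0.8], [0, 0, 3, 0, 0.8], [0, 0, 1, 0, 0.8], [0, 0, 0, 0, 0.8], [0, 0, 0, 0, 0.8], [0, 0, 0, 0, 0.8]]]}}

```text
time_s: 14.55
eef_pos: [0.462, 0.295, 0.0989]
ee_rot: [-0.0, 0.988, 0.152, 0.0]
ft_force: [0.3, 0.7, -2.5]
width: 0.43
```

```bash
python3 -c "
from h import *; from rig import arm
s=arm.observe(); print(s['time_s'],s['eef_pos'],s['width'],s['ft_force']); delta(s,[.4623,.2949,.0966],.3058,25)"
```

```text
14.55 [0.46204558 0.29498823 0.09889496] 0.42981579376156304 [ 0.29073143  0.7329144  -2.49053056]
tool d [0.2 0.2 2.3] n 1 per row [0.22 0.16 2.3 ] psi 0.3058 tilt [ 4.e-04  2.e-04 -1.e+00]
turn about tool z -0.0 rows 1 after-turn d [0.2 0.2 2.3]
```

Request:
{"api": "move_arm", "payload": {"plan": [[[0.2, 0, 0.8, 0, 0.8], [0, 0, 0.8, 0, 0.8], [0, 0, 0.5, 0, 0.8], [0, 0, 0, 0, 0.8], [0, 0, 0, 0, 0.8]]]}}

```text
time_s: 14.97
eef_pos: [0.4621, 0.295, 0.0966]
ee_rot: [-0.0, 0.988, 0.152, 0.0]
ft_force: [-0.2, -0.1, -1.9]
width: 0.43
```

Request:
{"api": "move_arm", "payload": {"plan": [[[0, 0, 0.5, 0, 0.8], [0, 0, 0.5, 0, 0.8], [0, 0, 0, 0, 0.8], [0, 0, 0, 0, 0.8]]]}}

```text
time_s: 15.3
eef_pos: [0.4623, 0.2951, 0.0966]
ee_rot: [-0.0, 0.988, 0.152, 0.0]
ft_force: [-3.2, -2.1, 6.0]
width: 0.428
```

Request:
{"api": "move_arm", "payload": {"plan": [[[0, 0, -0.6, 0, 0.8], [0, 0, 0, 0, 0.55], [0, 0, 0, 0, 0.5], [0, 0, 0, 0, 0.3], [0, 0, 0, 0, 0], [0, 0, 0, 0, 0], [0, 0, 0, 0, 0], [0, 0, 0, 0, 0], [0, 0, 0, 0, 0], [0, 0, 0, 0, 0]]]}}

```text
time_s: 16.13
eef_pos: [0.462, 0.295, 0.0961]
ee_rot: [0.0, 0.988, 0.152, -0.0]
ft_force: [-0.2, 0.5, 0.2]
width: 0.955
```

Request:
{"api": "move_arm", "payload": {"plan": [[[0, 0, -6, 0, 0], [0, 0, -15, 0, 0], [0, 0, -25, 0, 0], [0, 0, -25, 0, 0], [0, 0, -25, 0, 0], [0, 0, -20, 0, 0], [0, 0, -10, 0, 0], [0, 0, 0, 0, 0], [0, 0, 0, 0, 0]]]}}

```text
time_s: 16.88
eef_pos: [0.4622, 0.2951, 0.2221]
ee_rot: [-0.0, 0.988, 0.152, 0.0]
ft_force: [-0.6, 1.0, -1.1]
width: 1.001
```

```bash
python3 look.py w9 scanner; python3 meas_sc.py w9 262 110 368 256
python3 - <<'E'
from h import *; from rig import arm
s=arm.observe(); print(s['time_s'],s['width']); delta(s,[.50,-.31,.26],None,38)
E
```

```text
16.9333 [0.46155768 0.29473279 0.22084581] 0.3057365187048087
scanner 0.88 [317.1 172. ] [0.4637 0.2944 0.008 ]
scanner 0.62 [205.3 160.4] [0.4369 0.4334 0.008 ]
scanner 0.54 [607.2 189.3] [ 0.6039 -0.2072  0.008 ]
head rect [465.4 295.9] [86.4 37.9] 17.5 edges [[418.5, 301.0], [429.8999938964844, 264.8999938964844], [512.2999877929688, 290.79998779296875], [500.8999938964844, 326.8999938964844]]
pad centre [462.8 295.1] rad 52.6 rms 0.37 192
16.9833 0.9989941002078953
tool d [-145.1  588.2  -39.1] n 16 per row [-9.07 36.76 -2.44] psi 0.3058 tilt [-0.0024 -0.0012 -1.    ]
```

View pics/w9.png

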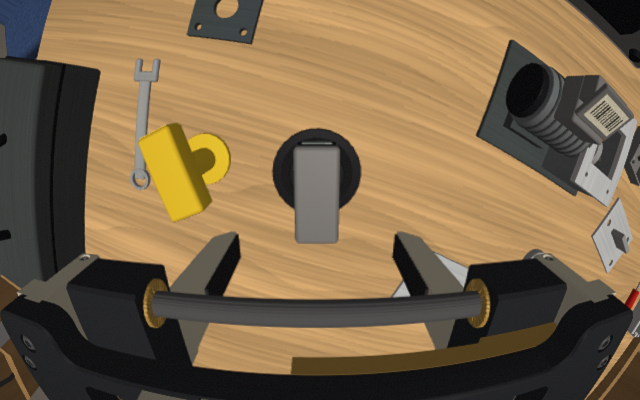

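Request:
{"api": "move_arm", "payload": {"plan": [[[-5, 18, -6, 0, 0], [-9, 34, -8, 0, 0], [-10, 39, -8, 0, 0], [-10, 39, -8, 0, 0], [-10, 39, -5, 0, 0], [-10, 39, 0, 0, 0], [-10, 39, 0, 0, 0], [-10, 39, 0, 0, 0], [-10, 39, 0, 0, 0], [-10, 39, 0, 0, 0]]]}}

```text
time_s: 17.82
eef_pos: [0.4809, -0.0821, 0.2553]
ee_rot: [-0.001, 0.988, 0.152, -0.001]
ft_force: [0.1, 0.4, 0.1]
width: 1.001
```

Request:
{"api": "move_arm", "payload": {"plan": [[[-10, 39, 0, 0, 0], [-10, 39, 0, 0, 0], [-10, 39, 0, -0.1, 0], [-4, 39, 0, -0.12, 0], [0, 25, 0, -0.12, 0], [0, 15, 0, -0.12, 0], [0, 0, 0, -0.12, 0], [0, 0, 0, -0.12, 0], [0, 0, 0, -0.1, 0], [0, 0, 0, 0, 0]]]}}

```text
time_s: 18.65
eef_pos: [0.5211, -0.2717, 0.2547]
ee_rot: [-0.002, 0.85, 0.527, -0.001]
ft_force: [-0.3, -0.2, -1.0]
width: 1.002
```

```bash
python3 look.py w10 cover hole0 thread0
python3 - <<'E'
from h import *; from rig import arm
s=arm.observe(); print(s['time_s'],s['width'],s['qpos'])
E
```

```text
18.7 [ 0.52122455 -0.27169588  0.2550681 ] 1.1039894103579866
cover 0.87 [202.8 223.8] [ 0.3311 -0.272   0.    ]
cover 0.84 [334.3 186.1] [ 0.5304 -0.3067  0.    ]
cover 0.7 [114.2  30.7] [ 0.3436  0.0625 -0.    ]
hole0 0.98 [335.8 153.4] [ 0.5518 -0.2658  0.006 ]
hole0 0.96 [316.8 221.4] [ 0.487  -0.3403  0.006 ]
hole0 0.93 [206.8 263.6] [ 0.302  -0.3294  0.006 ]
hole0 0.9 [220.  200.2] [ 0.3783 -0.252   0.006 ]
hole0 0.86 [358.8 222.2] [ 0.5393 -0.3677  0.006 ]
hole0 0.86 [142.1  51.6] [ 0.3758 -0.004   0.006 ]
hole0 0.82 [108.2  71.8] [0.3094 0.0064 0.006 ]
hole0 0.69 [109.9   4.9] [0.3561 0.1056 0.006 ]
hole0 0.63 [171.6 240.7] [ 0.2693 -0.2719  0.006 ]
thread0 0.78 [297.6   2.4] [ 0.5888 -0.0907  0.09  ]
18.85 0.9989872880965198 [-5.67443343e-01  8.99434063e-02  1.48332599e+00  1.06413487e-05
  1.56959603e+00 -9.95400892e-02]
```

View pics/w10.png

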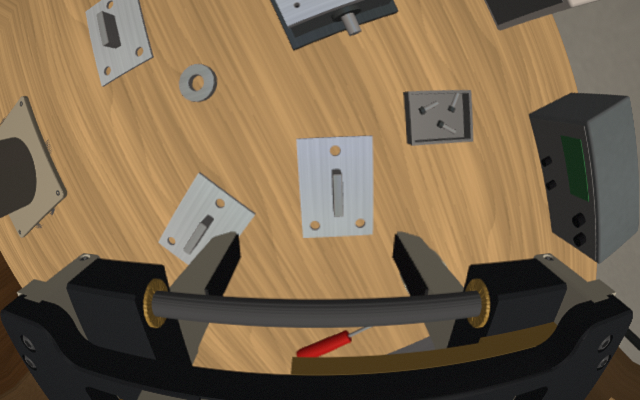

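```bash
cat > meas_cov.py <<'E'
import sys,pickle
from h import *
def satblob(f,uv,w=9,thr=60):
    S=cv2.cvtColor(f["img"],cv2.COLOR_BGR2HSV)[...,1]; u,v=int(round(uv[0])),int(round(uv[1]))
    m=(S[v-w:v+w+1,u-w:u+w+1]>thr).astype(np.uint8); n,l,st,ce=cv2.connectedComponentsWithStats(m)
    k=l[w,w]; 
    return ce[k]+[u-w,v-w], st[k][4]
if __name__=="__main__":
    f=pickle.load(open(sys.argv[1]+".pkl","rb")); z=float(sys.argv[2]); v=list(map(float,sys.argv[3:9])); uv=[v[0:2],v[2:4],v[4:6]]
    b=[satblob(f,u) for u in uv]; print(b)
    o,th,r=fit2([onz(f,u[0],z,True)[:2] for u in b]); print(o,th,r.tolist())
E
python3 meas_cov.py w10 .003 316.8 221.4 358.8 222.2 335.8 153.4
python3 meas_cov.py w10 .006 316.8 221.4 358.8 222.2 335.8 153.4
```

```text
[(array([317.47508306, 220.26910299]), np.int32(301)), (array([359.77586207, 222.4137931 ]), np.int32(58)), (array([334.64473684, 150.18421053]), np.int32(76))]
[ 533.86616849 -308.094696  ] 1.1556971133008294 [[4.5, 2.6], [-1.9, -1.3], [-2.6, -1.2]]
[(array([317.47508306, 220.26910299]), np.int32(301)), (array([359.77586207, 222.4137931 ]), np.int32(58)), (array([334.64473684, 150.18421053]), np.int32(76))]
[ 534.08751522 -307.17865967] 1.1556971133008291 [[4.8, 2.7], [-2.0, -1.0], [-2.8, -1.7]]
```

```bash
python3 - <<'E'
from h import *; import pickle
f=pickle.load(open("w10.pkl","rb")); 
cv2.imwrite("pics/w10c.png",cv2.resize(f["img"][130:245,285:385],None,fx=5,fy=5,interpolation=cv2.INTER_CUBIC))
E
for z in .003 .006; do python3 meas_cov.py w10 $z 315 226 360 222.4 334.7 150.2;done
```

```text
[(array([314.61666667, 224.66666667]), np.int32(60)), (array([359.77586207, 222.4137931 ]), np.int32(58)), (array([334.64473684, 150.18421053]), np.int32(76))]
[ 531.57814063 -309.4457346 ] 1.1618879028001785 [[-0.0, 0.1], [0.0, -0.0], [-0.0, -0.0]]
[(array([314.61666667, 224.66666667]), np.int32(60)), (array([359.77586207, 222.4137931 ]), np.int32(58)), (array([334.64473684, 150.18421053]), np.int32(76))]
[ 531.81564993 -308.51940883] 1.1618879028001783 [[0.3, 0.2], [-0.1, 0.3], [-0.2, -0.5]]
```

View pics/w10c.png

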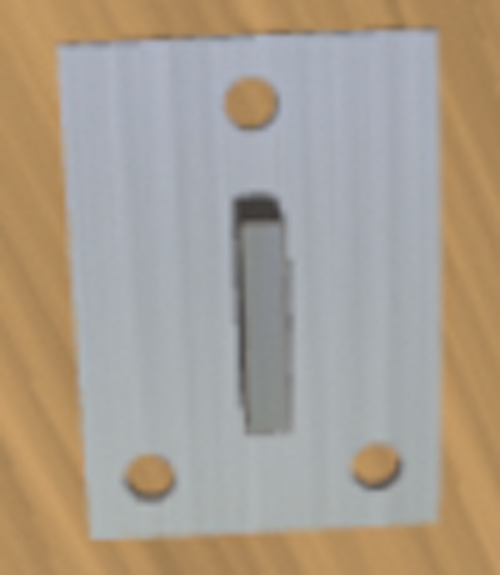

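Run:
```python
from h import *; from rig import arm
s=arm.observe(); delta(s,[.5316,-.3093,.12],1.1619,25)
```

```text
tool d [-29.   26.  136.2] n 6 per row [-4.84  4.34 22.71] psi 1.1029 tilt [-1.1e-03  7.0e-04 -1.0e+00]
turn about tool z -0.059 rows 1 after-turn d [-30.5  24.3 136.2]
```

Request:
{"api": "move_arm", "payload": {"plan": [[[0, 0, 5, -0.059, 0], [-6, 5, 15, 0, 0], [-7, 5, 25, 0, 0], [-7, 5, 25, 0, 0], [-7, 5.3, 25, 0, 0], [-3.5, 4, 25, 0, 0], [0, 0, 10, 0, 0], [0, 0, 6, 0, 0], [0, 0, 0, 0, 0], [0, 0, 0, 0, 0]]]}}

```text
time_s: 19.68
eef_pos: [0.5327, -0.3096, 0.1224]
ee_rot: [0.001, 0.835, 0.55, 0.0]
ft_force: [-1.2, -0.2, 0.4]
width: 1.0
```

```bash
python3 look.py w11 hole0
python3 - <<'E'
from h import *; from rig import arm
s=arm.observe(); delta(s,[.5316,-.3093,.023],1.1619,25); print(s['time_s'])
E
```

```text
19.7333 [ 0.53309152 -0.30984397  0.12306025] 1.164814268679234
hole0 0.96 [347.4 241.7] [ 0.542  -0.3641  0.006 ]
hole0 0.95 [72.4  5.5] [ 0.3725 -0.002   0.006 ]
hole0 0.85 [41.  28.8] [0.316 0.008 0.006]
hole0 0.78 [153.3 203.9] [ 0.3774 -0.252   0.006 ]
hole0 0.75 [284.7 240. ] [ 0.4872 -0.3384  0.006 ]
hole0 0.62 [101.5 251.5] [ 0.2721 -0.272   0.006 ]
hole0 0.56 [318.6 137.9] [ 0.5554 -0.2619  0.006 ]
tool d [ 1.000e-01 -2.100e+00  1.003e+02] n 5 per row [ 2.000e-02 -4.200e-01  2.006e+01] psi 1.1649 tilt [ 0.0026 -0.0017 -1.    ]
turn about tool z 0.003 rows 1 after-turn d [ 1.000e-01 -2.100e+00  1.003e+02]
19.7833
```

View pics/w11.png

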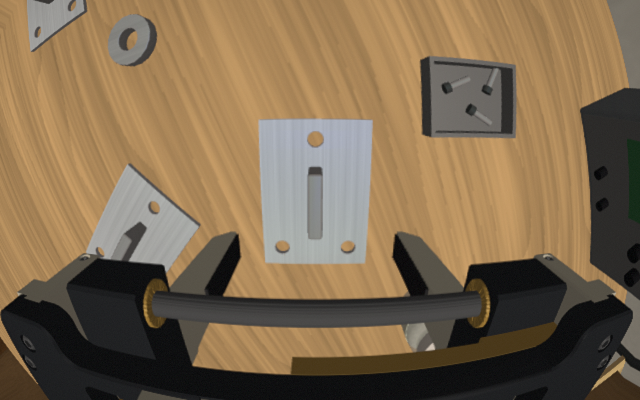

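```bash
python3 meas_cov.py w11 .003 282 246 348 246 316 139
```

```text
[(array([282.19811321, 245.58490566]), np.int32(106)), (array([347.30973451, 245.83185841]), np.int32(113)), (array([315.03932584, 138.75842697]), np.int32(178))]
[ 531.43709757 -309.24794911] 1.1607222853638974 [[0.1, 0.1], [0.0, 0.1], [-0.1, -0.1]]
```

Request:
{"api": "move_arm", "payload": {"plan": [[[0, -1, 10, 0.003, 0], [0, -1, 22, 0, 0], [0, 0, 25, 0, 0], [0, 0, 22, 0, 0], [0, 0, 13, 0, 0], [0, 0, 6, 0, 0], [0, 0, 2, 0, 0], [0, 0, 0, 0, 0], [0, 0, 0, 0, 0]]]}}

```text
time_s: 20.53
eef_pos: [0.5313, -0.3095, 0.0227]
ee_rot: [0.001, 0.836, 0.549, 0.0]
ft_force: [0.3, 0.4, -0.0]
width: 0.999
```

Run:
```python
from h import *; from rig import arm
s=arm.observe(); delta(s,[.5314,-.3093,.023],1.161,25); print(s['time_s'],s['eef_pos'],s['ft_force'])
```

```text
tool d [ 0.3 -0.  -0.3] n 1 per row [ 0.25 -0.02 -0.35] psi 1.1618 tilt [ 0.0019 -0.0013 -1.    ]
turn about tool z 0.0008 rows 1 after-turn d [ 0.3 -0.  -0.3]
20.5333 [ 0.53131657 -0.30953995  0.02265456] [ 0.34624393  0.39133927 -0.04004354]
```

Request:
{"api": "move_arm", "payload": {"plan": [[[0, 0, 0, 0, 0.5], [0, 0, 0, 0, 0.8], [0, 0, 0, 0, 1], [0, 0, 0, 0, 1], [0, 0, 0, 0, 1], [0, 0, 0, 0, 1], [0, 0, 0, 0, 1], [0, 0, 0, 0, 1], [0, 0, 0, 0, 1], [0, 0, 0, 0, 1]]], "force": 40}}

```text
time_s: 21.37
eef_pos: [0.5303, -0.3088, 0.0211]
ee_rot: [-0.0, 0.836, 0.549, -0.0]
ft_force: [0.2, -0.7, 0.2]
width: 0.332
```

Request:
{"api": "move_arm", "payload": {"plan": [[[0, 0, 0, 0, 1], [0, 0, 0, 0, 1], [0, 0, 0, 0, 1], [0, 0, 0, 0, 1], [0, 0, 0, 0, 1], [0, 0, -2, 0, 1], [0, 0, -4, 0, 1], [0, 0, -4, 0, 1], [0, 0, 0, 0, 1], [0, 0, 0, 0, 1]]]}}

```text
time_s: 22.2
eef_pos: [0.5305, -0.309, 0.0315]
ee_rot: [0.0, 0.836, 0.549, 0.0]
ft_force: [0.3, 0.6, -4.2]
width: 0.132
```

```bash
python3 look.py w12 hole0
python3 - <<'E'
from h import *; from rig import arm
s=arm.observe(); print(s['time_s'],s['eef_pos'],s['ft_force'],s['moment'],s['width']*93)
E
```

```text
22.25 [ 0.53032087 -0.30888793  0.0312276 ] 1.161690646838962
hole0 0.96 [ 58.2 288.9] [ 0.2784 -0.2709  0.006 ]
hole0 0.84 [108.6 242.4] [ 0.3807 -0.255   0.006 ]
hole0 0.59 [314.9 155.6] [ 0.55   -0.2613  0.006 ]
22.3 [ 0.53021443 -0.30878761  0.03104478] [-0.44523802  0.47447007 -4.82270591] [-0.08171899 -0.05936124 -0.01469208] 11.825922853182448
```

View pics/w12.png

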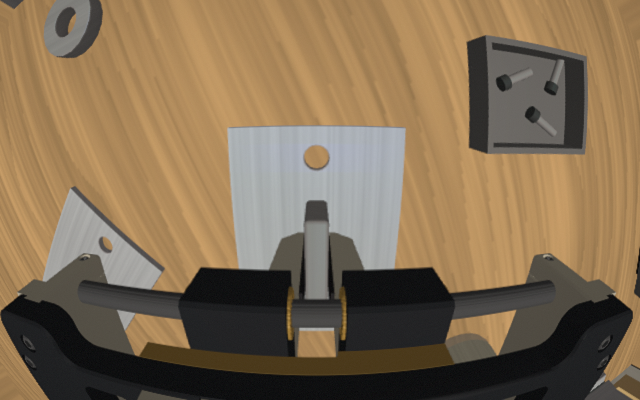

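Run:
```python
from h import *; from rig import arm; import pickle
from meas_cov import satblob
f=pickle.load(open("w12.pkl","rb")); b=satblob(f,(316,157),14); print(b)
s=arm.observe(); M=rot(s['ee_rot']).as_matrix()
P=onz(f,b[0],s['eef_pos'][2]-.0211+.003,True); print(P, M.T@(P-s['eef_pos'])*1000)
delta(s,[.6408,-.063,.26],-.0575,25)
```

```text
(array([316.01785714, 156.73660714]), np.int32(448))
[ 0.55082416 -0.26111967  0.01294478] [ 5.19316191e+01 -4.64618082e-02  1.81027162e+01]
tool d [ 269.5    3.7 -228.9] n 15 per row [ 17.97   0.24 -15.26] psi 1.1617 tilt [-2.e-04  1.e-04 -1.e+00]
turn about tool z 1.2192 rows 11 after-turn d [  96.2 -251.8 -228.9]
```

Request:
{"api": "move_arm", "payload": {"plan": [[[0, 0, -10, 0, 1], [0, 0, -20, 0, 1], [0, 0, -30, 0, 1], [0, 0, -34, 0, 1], [0, 0, -34, 0, 1], [0, 0, -34, 0, 1], [0, 0, -32, 0, 1], [5, 0, -22, 0, 1], [10, 0, -10, 0, 1], [15, 0, -3, 0, 1]]]}}

```text
time_s: 23.13
eef_pos: [0.5432, -0.282, 0.2634]
ee_rot: [0.002, 0.836, 0.548, 0.001]
ft_force: [0.2, 0.2, -5.0]
width: 0.126
```

Request:
{"api": "move_arm", "payload": {"plan": [[[20, 0, 0, 0, 1], [25, 0, 0, 0, 1], [30, 0, 0, 0, 1], [30, 0, 0, 0, 1], [30, 0, 0, 0, 1], [30, 1, 0, 0, 1], [30, 1, 0, 0, 1], [22, 1, 0, 0, 1], [14, 1, 0, 0, 1], [8, 0, 0, 0, 1]]]}}

```text
time_s: 23.97
eef_pos: [0.6408, -0.0607, 0.2579]
ee_rot: [-0.001, 0.835, 0.55, -0.001]
ft_force: [-0.4, -0.3, -4.6]
width: 0.129
```

Request:
{"api": "move_arm", "payload": {"plan": [[[0, 0, 0, 0.03, 1], [0, 0, 0, 0.06, 1], [0, 0, 0, 0.09, 1], [0, 0, 0, 0.1, 1], [0, 0, 0, 0.1, 1], [0, 0, 0, 0.1, 1], [0, 0, 0, 0.1, 1], [0, 0, 0, 0.1, 1], [0, 0, 0, 0.1, 1], [0, 0, 0, 0.1, 1]]]}}

```text
time_s: 24.8
eef_pos: [0.6403, -0.0643, 0.259]
ee_rot: [-0.0, 0.991, 0.137, -0.001]
ft_force: [-0.2, 0.3, -3.2]
width: 0.126
```

Request:
{"api": "move_arm", "payload": {"plan": [[[0, 0, 0, 0.1, 1], [0, 0, 0, 0.1, 1], [0, 0, 0, 0.08, 1], [0, 0, 0, 0.04, 1], [0, 0, 0, 0.02, 1], [0, 0, 0, 0, 1], [0, 0, 0, 0, 1], [0, 0, 0, 0, 1]]]}}

```text
time_s: 25.47
eef_pos: [0.6408, -0.0638, 0.2598]
ee_rot: [-0.0, 1.0, -0.029, -0.0]
ft_force: [0.7, -0.1, -4.8]
width: 0.126
```

```bash
python3 look.py w13 thread0 hole0
python3 - <<'E'
from h import *; from rig import arm
s=arm.observe(); print(s['time_s'],s['eef_pos'],s['ft_force'],s['width']*93); delta(s,[.6408,-.063,.26],-.0575,25)
E
```

```text
25.5167 [ 0.64085334 -0.06376297  0.25991574] -0.05746388940891215
thread0 0.92 [313.5 134.6] [ 0.6916 -0.064   0.09  ]
hole0 0.96 [461.7 337. ] [ 0.3024 -0.3241  0.006 ]
hole0 0.58 [318. 157.] [ 0.6537 -0.0671  0.006 ]
25.6167 [ 0.64094841 -0.06365087  0.26008702] [-0.08320927  0.03965336 -3.72625736] 11.865534601655826
tool d [-0.2 -0.6  0.1] n 1 per row [-0.19 -0.64  0.09] psi -0.0577 tilt [-1.e-04  0.e+00 -1.e+00]
turn about tool z -0.0002 rows 1 after-turn d [-0.2 -0.6  0.1]
```

View pics/w13.png

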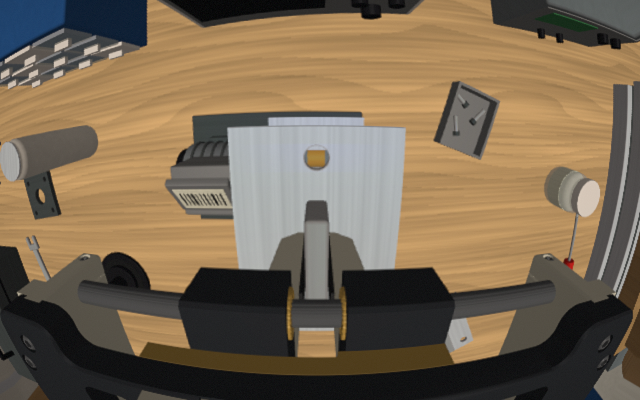

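Request:
{"api": "move_arm", "payload": {"plan": [[[-0.2, -0.6, 8, 0, 1], [0, 0, 16, 0, 1], [0, 0, 20, 0, 1], [0, 0, 20, 0, 1], [0, 0, 14, 0, 1], [0, 0, 8, 0, 1], [0, 0, 4, 0, 1], [0, 0, 0, 0, 1], [0, 0, 0, 0, 1]]]}}

```text
time_s: 26.37
eef_pos: [0.6414, -0.0631, 0.1711]
ee_rot: [0.0, 1.0, -0.029, 0.001]
ft_force: [0.2, 0.3, -3.7]
width: 0.122
```

```bash
python3 look.py w14 thread0 hole0
python3 - <<'E'
from h import *; from rig import arm
s=arm.observe(); print(s['time_s'],s['eef_pos'],s['ft_force'],s['width']*93); delta(s,[.6408,-.063,.1311],-.0575,25)
i=cv2.imread("pics/w14.png"); cv2.imwrite("pics/w14c.png",cv2.resize(i[90:290,200:440],None,fx=3,fy=3,interpolation=2))
E
```

```text
26.4167 [ 0.64165177 -0.06314456  0.17159932] -0.05812532126677346
thread0 0.72 [312.3 142.2] [ 0.6944 -0.0633  0.09  ]
hole0 0.93 [317.8 156.6] [ 0.6695 -0.0665  0.006 ]
hole0 0.87 [446.7 346. ] [ 0.3806 -0.2449  0.006 ]
26.5167 [ 0.64170169 -0.06316702  0.17175163] [-0.17320967  0.44448512 -4.64962517] 11.699111648742555
tool d [-1.  -0.1 40.6] n 2 per row [-0.5  -0.06 20.32] psi -0.0582 tilt [ 2.4e-03 -4.0e-04 -1.0e+00]
turn about tool z -0.0007 rows 1 after-turn d [-1.  -0.1 40.6]
```

View pics/w14c.png

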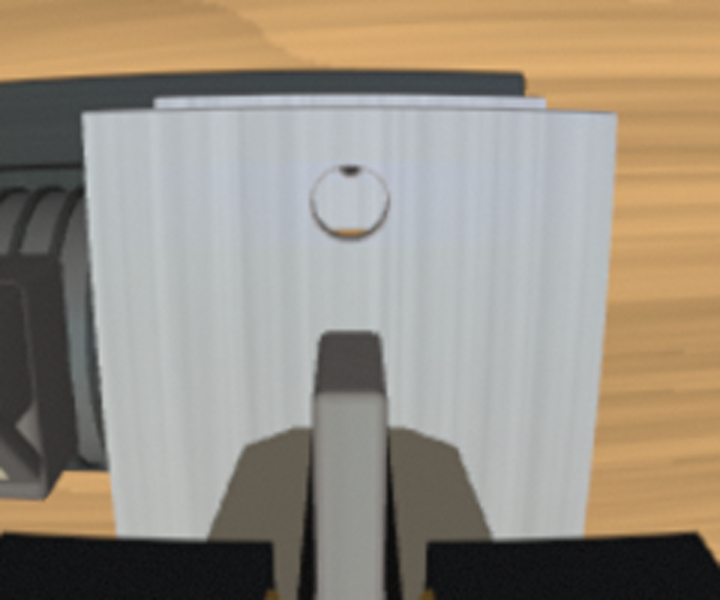

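Request:
{"api": "move_arm", "payload": {"plan": [[[-0.5, 0, 6, 0, 1], [-0.5, 0, 10, 0, 1], [0, 0, 10, 0, 1], [0, 0, 7, 0, 1], [0, 0, 4, 0, 1], [0, 0, 2.6, 0, 1], [0, 0, 1, 0, 1], [0, 0, 0, 0, 1], [0, 0, 0, 0, 1], [0, 0, 0, 0, 1]]]}}

```text
time_s: 27.35
eef_pos: [0.6402, -0.063, 0.1302]
ee_rot: [0.0, 1.0, -0.029, 0.0]
ft_force: [-0.1, 0.7, -4.0]
width: 0.127
```

```bash
python3 look.py w15 thread0 hole0
python3 - <<'E'
from h import *; from rig import arm
s=arm.observe(); print(s['time_s'],s['eef_pos'],s['ft_force'],s['width']*93); delta(s,[.6408,-.063,.1311],-.0575,25)
i=cv2.imread("pics/w15.png"); cv2.imwrite("pics/w15c.png",cv2.resize(i[110:210,260:380],None,fx=6,fy=6,interpolation=2))
for n in ("top","scene"):
    f=arm.grab_frame(n); c=f["img"][130:210,270:370] if n=="top" else f["img"][150:300,220:380]; cv2.imwrite(f"pics/{n}15.png",cv2.resize(c,None,fx=5,fy=5,interpolation=2) if n=="top" else cv2.resize(c,None,fx=4,fy=4,interpolation=2))
E
```

```text
27.4 [ 0.64021156 -0.0630358   0.13016487] -0.0582078717990996
thread0 0.67 [313.5 151.1] [ 0.6922 -0.0644  0.09  ]
hole0 0.67 [316.7 158.8] [ 0.673  -0.0655  0.006 ]
27.5 [ 0.64009067 -0.06303125  0.1300128 ] [ 0.45595217 -0.33351012 -4.1117772 ] 12.017293126452941
tool d [ 0.7 -0.1 -1.1] n 1 per row [ 0.71 -0.07 -1.09] psi -0.0582 tilt [ 7.e-04 -1.e-04 -1.e+00]
turn about tool z -0.0007 rows 1 after-turn d [ 0.7 -0.1 -1.1]
```

View pics/w15c.png

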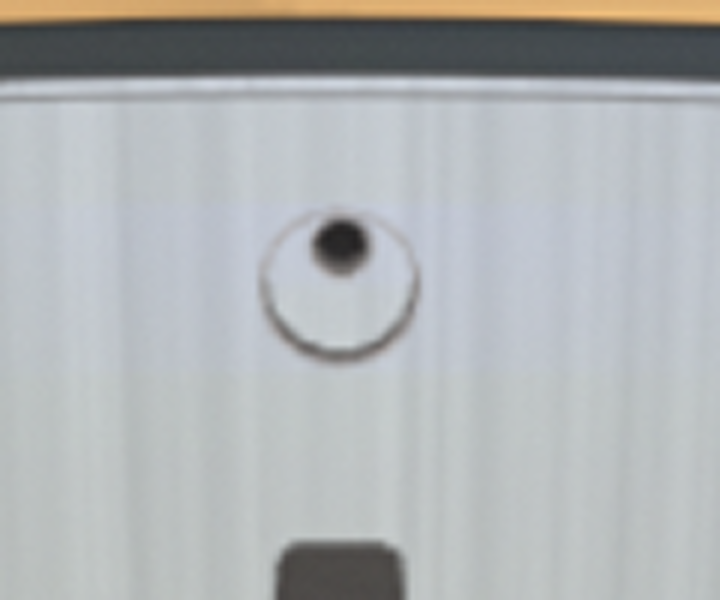

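View pics/scene15.png

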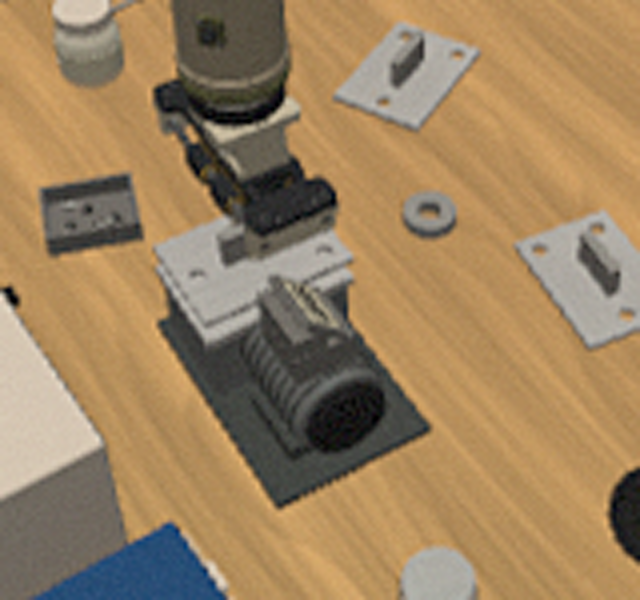

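View pics/top15.png

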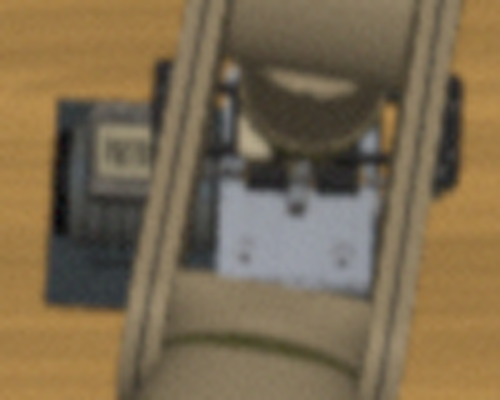

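```bash
cat > chk.py <<'E'
import sys,pickle
from h import *
from rig import arm
f=pickle.load(open(sys.argv[1]+".pkl","rb"))
s=arm.observe(); M=rot(s['ee_rot']).as_matrix()
t=[float(x) for x in sys.argv[2:4]]; b=blob(f,t,5)
T=onz(f,b,.09,True); print("thread2 px",b,"world",T*1000,"tool",M.T@(T-s['eef_pos'])*1000)
# hole2 predicted from in-hand measurement: tool (51.93,-.05,18.1)
P=s['eef_pos']+M@np.array([51.93,-.05,18.1])/1000; print("hole2 world",P*1000,"diff",(P-T)[:2]*1000, "pred px",proj(f,P,True))
c=np.array([640.8,-63.]); th=-.0575; Rm=np.array([[np.cos(th),-np.sin(th)],[np.sin(th),np.cos(th)]])
p=psi_of(s['ee_rot']); Rp=np.array([[np.cos(p),-np.sin(p)],[np.sin(p),np.cos(p)]])
print("hole-thread diffs (w2 drive fit)",np.round(s['eef_pos'][:2]*1000+H@Rp.T-(c+H@Rm.T),2).tolist())
print("z under",s['eef_pos'][2]*1000-21.1)
E
python3 chk.py w15 316.7 150.5
python3 - <<'E'
import cv2
i=cv2.imread("pics/top15.png");
E
python3 -c "
from h import *; from rig import arm
f=arm.grab_frame('top'); o=np.array([640.8,-63.]);th=-.0575
Rm=np.array([[np.cos(th),-np.sin(th)],[np.sin(th),np.cos(th)]])
P=o+H@Rm.T
print(proj(f,np.c_[P,[90]*3]/1000)); print(proj(f,np.c_[P,[115]*3]/1000))
cv2.imwrite('pics/top16.png',cv2.resize(f['img'][170:195,305:350],None,fx=16,fy=16,interpolation=2))"
```

```text
thread2 px [316.44633654 150.15101949] world [692.70558107 -66.31877676  90.        ] tool [52.82090895  0.2647092  39.84892905]
hole2 world [691.82462371 -65.95130979 111.74850702] diff [-0.88095736  0.36746697] pred px [[315.93488402 157.04793029]]
hole-thread diffs (w2 drive fit) [[-0.8, 0.06], [-0.85, 0.06], [-0.83, -0.02]]
z under 108.72479805168157
[[318.33278204 180.9891706 ]
 [337.63659871 182.00912089]
 [329.44331403 151.19595028]]
[[318.45807233 179.33222143]
 [338.06190337 180.3682353 ]
 [329.73780982 149.100797  ]]
```

View pics/top16.png

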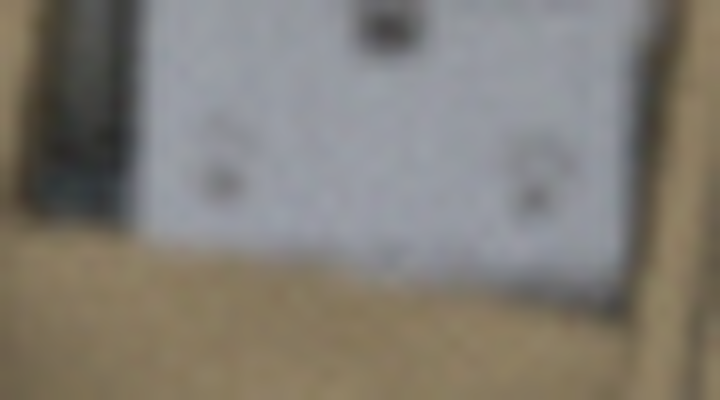

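Request:
{"api": "move_arm", "payload": {"plan": [[[0.4, 0, -0.6, 0, 1], [0.4, 0, -0.6, 0, 1], [0, 0, 0, 0, 1], [0, 0, 0, 0, 1], [0, 0, 0, 0, 1], [0, 0, 0, 0, 1], [0, 0, 0, 0, 1], [0, 0, 0, 0, 1], [0, 0, 0, 0, 1], [0, 0, 0, 0, 1]]]}}

```text
time_s: 28.48
eef_pos: [0.6406, -0.063, 0.1307]
ee_rot: [-0.0, 1.0, -0.029, -0.0]
ft_force: [-0.2, -0.5, -4.1]
width: 0.127
```

```bash
python3 look.py w16 hole0; python3 chk.py w16 316.7 151; python3 -c "
from rig import arm; import cv2
s=arm.observe(); print(s['time_s'],s['eef_pos'],s['joint_velocities'],s['ft_force'],s['width']*93)
i=cv2.imread('pics/w16.png'); cv2.imwrite('pics/w16c.png',cv2.resize(i[110:210,220:420],None,fx=4,fy=4,interpolation=2))
f=arm.grab_frame('scene'); cv2.imwrite('pics/s16.png',f['img'])"
```

```text
28.5333 [ 0.64060914 -0.06302185  0.13072828] -0.058208006187265036
hole0 0.89 [458.9 361.7] [ 0.3837 -0.2493  0.006 ]
hole0 0.63 [318.2 158.7] [ 0.6731 -0.0668  0.006 ]
thread2 px [316.50165106 150.69907432] world [692.60838709 -66.29510819  90.        ] tool [52.1120837   0.24097797 40.71969183]
hole2 world [692.44462698 -65.99436863 112.61970423] diff [-0.1637601   0.30073955] pred px [[316.03719751 156.67810885]]
hole-thread diffs (w2 drive fit) [[-0.17, 0.01], [-0.22, 0.01], [-0.2, -0.06]]
z under 109.62224337186362
28.5833 [ 0.64060053 -0.06302368  0.13072224] [-0.00035764  0.00107739 -0.00105093 -0.0013882  -0.00212911 -0.00070301] [-1.04479363  0.37442175 -5.1752235 ] 11.774202144771838
```

View pics/w16c.png

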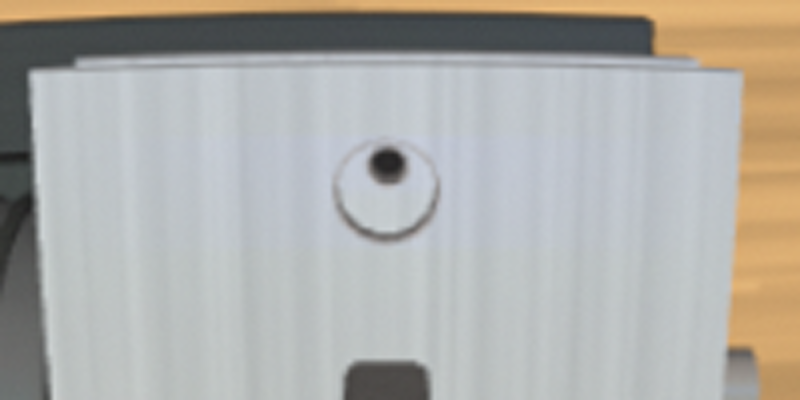

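View pics/s16.png

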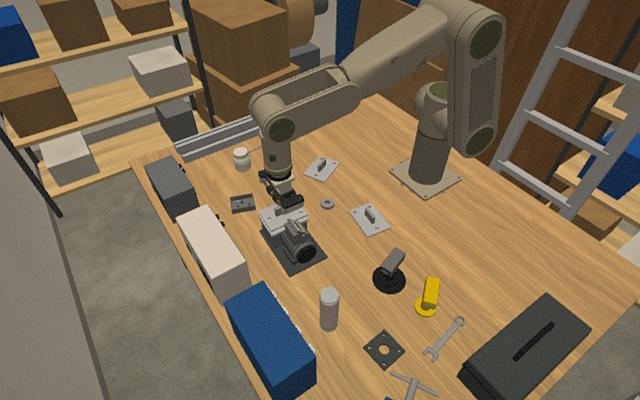

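```bash
python3 -c "
from rig import arm
print(arm.finish_job()); s=arm.observe(); print(s['time_s'],s['eef_pos'],s['width']*93)"
```

```text
the job is handed in; nothing more can be done
None
the job is handed in; nothing more can be done
```

The job is done and was handed in at about 28.6 s of the 66 s allowed, with the arm still holding the cover over the housing. No verdict came back, so what follows rests on my own measurements.

- **Scan:** I gripped the grey scanner by its head and aimed it level along the drive unit's +x at the label. The window was about 100 mm from the label centre at its height, by calculation. It held still for about 1.7 s.
- **Scanner return:** It stands back on its pad, released. The camera puts it within about 1 mm of the pad's middle.
- **Cover:** I lifted the cover farthest from the base by its grip bar, carried it over at height, turned it about 70° and lowered it above the housing. The wrist force showed only the cover's weight, with no sign of contact with the drive unit.

| Last check | Result |
|---|---|
| Gap under the cover | about 19.6 mm |
| Hole-to-thread offset | about 0.3 mm or less at all three holes (about 4 mm allowed) |
| Turn error | under 0.1° |
| Tilt | under 0.1° just before a final ~1 mm adjustment; orientation unchanged after it |
| Arm motion | joint speeds near zero |

Only hole 2 could be seen closely, with its thread visible inside it. For holes 0 and 1 the figures come from the fitted poses. The coarse top view, taken before the last adjustment of about 1 mm, also showed a thread inside each of them.

No check failed. The one disagreement was the pad centre, which read about 3.5 mm off in one oblique view. I used the closer views instead, which agreed with each other.

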